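Rebuild the small-parts tower on the television repair bench

TASK

Put the parts tower back together: lower the divided tray onto the stand so that all four corner holes go over the posts and it sits level on the low collars, lay the long bolt in its full-length trough and the short bolt in either of its two short pockets, then lower the plain tray over the same posts until it sits level on the upper shoulders. Lower the trays gently, do not let them drop down the posts, and do not shove or knock over the other things on the bench.

Things in the scene. Friction and masses are not known exactly. Their poses are not given: they have to be found in the camera images.
- stand: The parts tower's stand, fixed: grey steel base 190 (x) x 150 (y) x 6 mm with four upright stepped steel posts at x = +-73, y = +-52 mm, tops 128 mm above the bench. Origin: centre of the base's underside, on the bench; z up. A seated tray lies over the middle with its x along the stand's x; half a turn makes no difference.
- stand_low (a point): Point on the stand's upright axis at the height of the low seats, 30 mm above the bench: the tops of the four aluminium collars (28 mm in diameter) at the foot of the posts. The divided tray's floor rests on these.
- stand_high (a point): Point on the stand's upright axis at the height of the upper seats, 100 mm above the bench: square shoulders on the posts. Below them the posts are 14 mm in diameter, above them are thin tips 8 mm in diameter with round ends, up to 128 mm. The plain tray's floor rests on these shoulders.
- tray_divided_grip (a point): Divided (lower) aluminium tray; starts on a sloped rest, tilted 30 deg, low end (-x) to the robot. Floor 170 (x) x 130 (y) x 4 mm, a round hole 18 mm wide at each corner (x +-73, y +-52). Point: in its handle, over the centre, 50 mm above the underside; z square to the floor, up. Handle: black upright block 44 (x) x 10 (y) mm, 26 to 62 mm above the underside, gripped across its 10 mm. 260 g. Seated on the stand, this point is 80 mm above the bench.
- tray_divided_trough (a point): Centre of the floor's upper face in the divided tray's full-length trough, on the tray's +y side: 114 (x) x 57 (y) mm inside. Outer walls 3 mm thick, tops 18 mm above this floor; the partition under the handle is 3 mm thick, 22 mm high. Axes as the tray's.
- tray_divided_pocket_a (a point): Centre of the floor of one of the divided tray's two short pockets, on the tray's -y side, towards +x: 55 (x) x 57 (y) mm inside, walls 18 mm high; a 3 mm cross wall parts it from the other. The long bolt cannot lie flat in it. Axes as the tray's.
- tray_divided_pocket_b (a point): Centre of the floor of the other short pocket, on the tray's -y side, towards -x; same size. Axes as the tray's.
- tray_plain_grip (a point): Plain (upper) aluminium tray; starts on a sloped rest, tilted 30 deg, low end (-x) to the robot. Floor 170 (x) x 130 (y) x 4 mm, a round hole 11 mm wide at each corner (x +-73, y +-52). Point: in its handle, over the centre, 50 mm above the underside; z square to the floor, up. Handle: black upright block 44 (x) x 10 (y) mm, 26 to 62 mm above the underside, gripped across its 10 mm. 220 g. Seated on the stand, this point is 150 mm above the bench. No cross wall.
- bolt_long_mid (a point): Plain steel hexagon bolt, the long one, lying on the bench: shank 8 mm in diameter, 80 mm long; head 13 mm across flats, 6 mm thick; 86 mm overall. Point: half-way along its overall length, on its axis, about 5 mm above the bench (it slopes slightly down to the shank's end); x along the bolt, head at -x, z up at the start. About 38 g.
- bolt_short_mid (a point): Plain steel hexagon bolt, the short one, lying on the bench: shank 8 mm in diameter, 40 mm long; head 13 mm across flats, 6 mm thick; 46 mm overall. Point: half-way along its overall length, on its axis, about 5 mm above the bench (it slopes slightly down to the shank's end); x along the bolt, head at -x, z up at the start. About 23 g.
- rest_a: One of two like plywood rests, fixed, each with one tray on it (which tray is on which side changes). Foot 165 (x) x 136 (y) mm; its board, 170 x 140 mm in plan, slopes 30 deg, rising towards +x from about 20 to 125 mm high; a lip at the low end stands 10 mm above the board and stops the tray's low edge. Origin: centre of its foot, on the bench.
- rest_b: One of two like plywood rests, fixed, each with one tray on it (which tray is on which side changes). Foot 165 (x) x 136 (y) mm; its board, 170 x 140 mm in plan, slopes 30 deg, rising towards +x from about 20 to 125 mm high; a lip at the low end stands 10 mm above the board and stops the tray's low edge. Origin: centre of its foot, on the bench.
- spray_can_mid (a point): Spray can standing beside the stand, 48 mm in diameter, 156 mm tall, free to tip; point on its axis half-way up. Leave it alone.
- cleaner_mid (a point): White cleaner bottle standing on the other side of the stand, 48 mm in diameter, 140 mm tall; point half-way up. Leave it alone.
- solder_reel_mid (a point): Reel of solder standing on its flange, 52 mm in diameter, 34 mm high; point half-way up. Leave it alone.
- flux_jar_mid (a point): Small amber jar, 40 mm in diameter, 35 mm high; point half-way up. Leave it alone.
- screwdriver_mid (a point): Screwdriver lying on the bench, about 190 mm long along x, 25 mm thick. Leave it alone.
- multimeter_mid (a point): Multimeter lying on its back, 165 x 80 x 43 mm; point half-way up. Leave it alone.
- board_mid (a point): Green circuit board lying on the bench, 130 x 90 mm, parts up to 34 mm high; point 10 mm up. Leave it alone.

How it is judged:
By the outcome, as a careful person would: the job done as asked, in the order asked, and still so for the second after the job is handed in, with the robot touching nothing.
It also fails if it takes over 72 s, if anything falls off the work surface, if the arm or the gripper's body presses on something with over 40 N, if the wrist force passes 120 N, or if a joint passes its speed limit or range.

ROBOT

A 7-joint arm with a two-finger parallel gripper is mounted at the origin on the work surface. World frame = base frame: x ahead of the robot, y to its left, z up, the work surface at z = 0. Lengths are in m, angles in rad, forces in N, time in s.
With the tool pointing down it reaches from about 0.425 to 0.825 m from the base axis. Payload 3.6 kg.
Tool frame: the origin (TCP) lies on the centre line of the jaws, within the pads' length; the fingertips stand 22 mm ahead of it and the grasp point (between the pads) lies 3 mm ahead of it; y points along the fingers, z is the direction in which the jaws open and shut, and the axes are right-handed (so a half turn about y gives the same grasp; the last joint's range is limited). The gripper opens to 93 mm and grips with 3 to 60 N. Pads are 15 mm wide; open, the fingers measure 128 mm over their backs; the gripper's body (75 mm by 188 mm) begins 65 mm behind the grasp point.
Start: joints at [-1.339, 0.615, -0.013, 1.423, 0.008, 1.103, -0.04], TCP at [0.166, 0.628, 0.241] pointing down, gripper open.
Joint ranges: [-3.12, 3.12], [-0.3, 2.06], [-1.34, 1.32], [0.26, 2.42], [-1.36, 4.5], [0.01, 1.98], [-2.84, 2.84]. Speed limits (rad/s): [2.79, 2.79, 3.14, 3.14, 3.14, 3.14, 3.14].

INTERFACE

Orientations are given as a unit quaternion [x, y, z, w].
In Python, from cell import ctrl gives the robot as it stands. The module is installed in compiled form; this text tells all that it offers.
- The arm moves only by the tool play_rows, never from a script. Its argument "commands" is a list of rows, each a list of 7 numbers: the turn, a rotation vector about the tool's x, y, z in degrees, then the shift along the tool's x, y, z in units of 30 mm (1.0 is 30 mm), then the finger opening in mm, from 0 to 93. In form: [[wx, wy, wz, tx, ty, tz, jaw], ...]. A call has 1 to 10 rows; each row is the pose to reach, as a shift and turn from the pose commanded when the call began, along the tool's axes at that moment; what a row does not reach only later rows make up. A row lasts 1/10 s, in which the tool goes at most 50 mm and 8.59 degrees, less where a joint would pass 70% of its speed; a pose out of reach is approached as far as the arm can. A call with a gripper value outside its range is refused whole. The fingers move at their own pace and stop on an object; "squeeze" is the grip in N (left out, the last holds). Time passes only in rows, so rows that repeat a pose let the fingers close. It gives the time, the measured TCP pose, the force and the opening at its end, in the units of the state.
- ctrl.get_obs(): the state, without advancing time (a new reading comes with each control period).
- ctrl.read_camera(name): name is "side" or "top"; returns a dict with "color" (384x512x3 uint8, blue, green, red), "fx", "fy", "cx", "cy" (pixels), "k1" (the pictures are not rectified: a ray, as slopes to the right and down, at radius r is drawn at 1 + k1 r^2 times it, then the intrinsics apply), "rvec" (rotation vector, rad) and "tvec" (3), from world to camera coordinates, as OpenCV has them. Camera axes: x right, y down, z forward; pixel columns grow to the right and rows downward; lengths in m; the calibration is good to about 2 mm. A picture is of the moment at which its call begins. There is no depth.
- ctrl.close_job(): hands the job in, once; it reports no verdict.
The state is a dict: "clock": time; "q": joint angles; "joint_velocities": joint speeds; "joint_efforts": joint torques, N m; "tcp_pos": TCP position; "tool_rot": TCP orientation; "wrist_force": force on the tool from outside, world axes, zero at the start; "moment": the same for the moment, N m; "grip_width": finger opening in m.
Only numpy, scipy, OpenCV 4.12 (cv2) and the standard library are available. Lean on these libraries where they do the work, as an engineer would, in place of code of your own. Each camera call takes 0.05 s, during which the arm holds its last target.

## Working session

There is one attempt and no reset: what is moved stays moved. The work goes in short steps, Python scripts to look and compute and a tool call to move; the robot and the scene stay as the last step left them, time stands still between calls to the robot, and variables do not carry over. Pictures are saved under pics/ and viewed, and the job is handed in when it is done.

Besides the shell and the picture viewer there is one more tool, called after "Call:" as a command line: name --pt "numbers of a row" for each row, then --argument value for the rest. play_rows: Moves the arm, as the interface text tells. Its arguments: {"type":"object","properties":{"commands":{"type":"array","items":{"type":"array","items":{"type":"number"}}},"squeeze":{"type":"number"}},"required":["commands"]}

```bash
mkdir -p pics; ls; python3 - <<'E'
from cell import ctrl
import cv2
o=ctrl.get_obs()
for k,v in o.items(): print(k,v)
for n in("side","top"):
    c=ctrl.read_camera(n); cv2.imwrite(f"pics/{n}0.png",c.pop("color")); print(n,c)
E
```

```text
pics
clock 0.0
q [-1.33848701  0.61588029 -0.01261442  1.42489352  0.00811628  1.10339329
 -0.04042841]
joint_velocities [-0.00015778 -0.00017633 -0.00014075 -0.00178201 -0.00034687  0.00056583
 -0.00134122]
joint_efforts [ 6.24791210e-04 -4.58928931e+01  2.08917107e-01 -1.65743923e+01
 -6.12016604e-02  2.04971147e-02  2.40222998e-04]
tcp_pos [0.16616197 0.62764259 0.23950817]
tool_rot [ 0.70208309 -0.09132934  0.09113528 -0.70030897]
wrist_force [-0.38131672 -0.61714454  0.55957282]
moment [-0.03445524  0.01617787  0.02069222]
grip_width 0.09314407719871912
side {'fx': 486.5000139576933, 'fy': 486.5000139576933, 'cx': 255.88018270998532, 'cy': 190.27451796789512, 'k1': 0.0666215267957879, 'rvec': array([ 2.25004329, -0.84122689,  0.36326373]), 'tvec': array([-0.40843263,  0.32483765,  1.49209511])}
top {'fx': 481.90771031623854, 'fy': 481.90771031623854, 'cx': 252.1795946165521, 'cy': 182.96777401103037, 'k1': -0.017009088578676147, 'rvec': array([ 2.14034388, -2.17379291,  0.12378645]), 'tvec': array([0.03488213, 0.55172708, 1.89299937])}
```

View pics/side0.png

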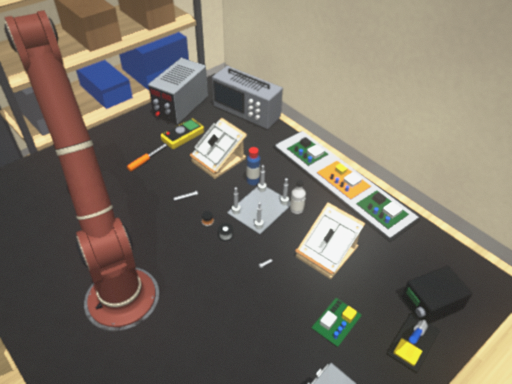

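View pics/top0.png

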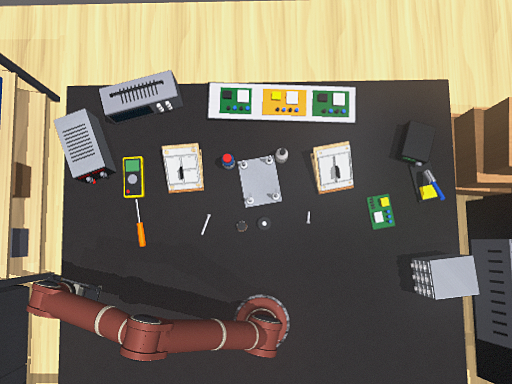

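```bash
cat > h.py <<'E'
from cell import ctrl
import cv2, numpy as np
from scipy.spatial.transform import Rotation as R
from scipy.optimize import least_squares
def load(n): 
    import pickle; return pickle.load(open(f'cam_{n}.pkl','rb'))
def snap(tag):
    import pickle
    d={n:ctrl.read_camera(n) for n in('side','top')}
    pickle.dump(d,open(f'cam_{tag}.pkl','wb')); return d
def proj(c,P):
    P=np.atleast_2d(P).astype(float)
    K=np.array([[c['fx'],0,c['cx']],[0,c['fy'],c['cy']],[0,0,1]])
    p,_=cv2.projectPoints(P.reshape(-1,1,3),c['rvec'],c['tvec'],K,np.array([c['k1'],0,0,0.]))
    return p.reshape(-1,2)
def onplane(c,uv,z):
    """pixel -> world point at height z"""
    f=lambda X: proj(c,[X[0],X[1],z])[0]-uv
    X=least_squares(f,[0.55,0.]).x; return np.array([*X,z])
def tri(cs,uvs):
    f=lambda X: np.concatenate([proj(c,X)[0]-uv for c,uv in zip(cs,uvs)])
    r=least_squares(f,[0.55,0,0.05]); return r.x, r.fun
def crop(c,box,s,name,draw=None):
    x0,y0,x1,y1=box
    im=cv2.resize(c['color'][y0:y1,x0:x1],None,fx=s,fy=s,interpolation=cv2.INTER_CUBIC)
    if draw is not None:
        for pl,col in draw:
            p=(np.asarray(pl)-[x0,y0]+.5)*s-.5
            cv2.polylines(im,[np.round(p*8).astype(int).reshape(-1,1,2)],False,col,1,cv2.LINE_AA,3)
    step=10
    for u in range((x0//step+1)*step,x1,step):
        X=int((u-x0+.5)*s); cv2.line(im,(X,0),(X,4),(0,255,255),1)
        cv2.putText(im,str(u),(X-10,14),0,.35,(0,255,255),1)
    for v in range((y0//step+1)*step,y1,step):
        Y=int((v-y0+.5)*s); cv2.line(im,(0,Y),(4,Y),(0,255,255),1)
        cv2.putText(im,str(v),(6,Y+4),0,.35,(0,255,255),1)
    assert im.shape[0]<=600 and im.shape[1]<=800,im.shape
    cv2.imwrite('pics/'+name+'.png',im)
E
python3 - <<'E'
from h import *
d=snap('0')
crop(d['top'],(155,135,215,205),8,'t_left')
crop(d['top'],(225,140,295,235),6,'t_stand')
crop(d['top'],(300,130,370,230),6,'t_right')
crop(d['side'],(185,110,260,180),8,'s_left')
crop(d['side'],(220,145,315,240),6,'s_stand')
crop(d['side'],(250,200,370,280),6,'s_right')
E
```

```text
(no output)
```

View pics/t_left.png

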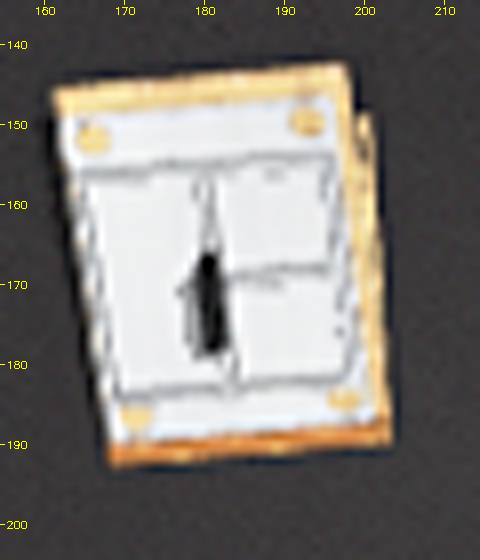

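View pics/t_stand.png

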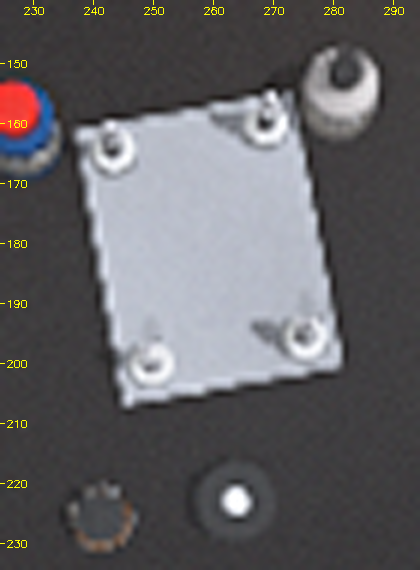

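View pics/t_right.png

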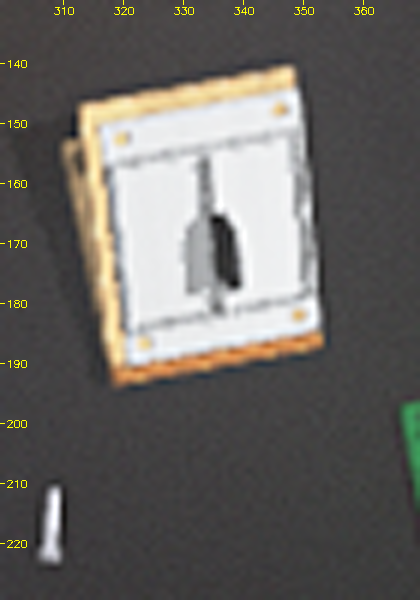

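View pics/s_left.png

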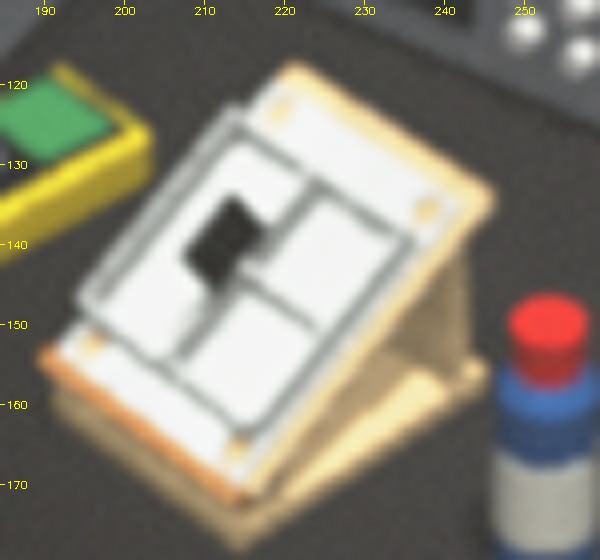

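View pics/s_stand.png

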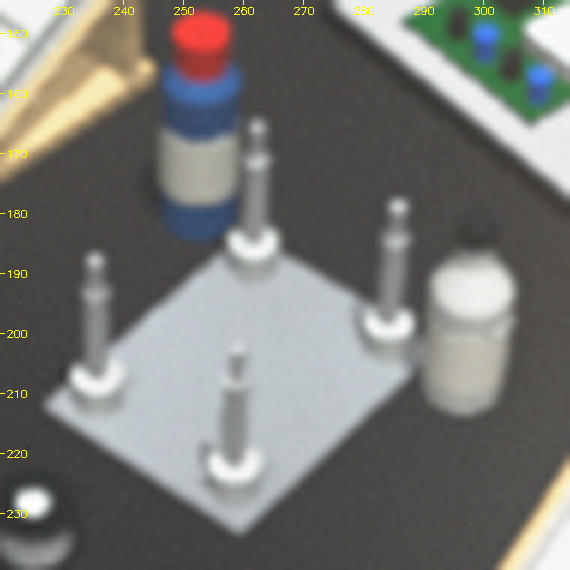

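View pics/s_right.png

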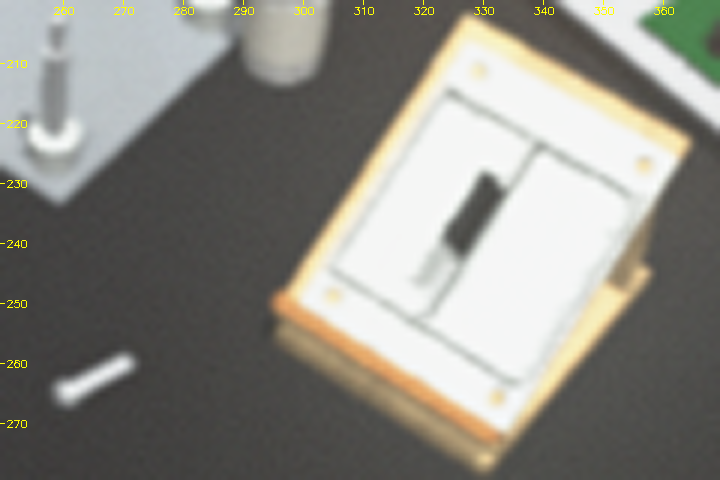

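```bash
python3 - <<'E'
from h import *
d=load('0')
crop(d['top'],(190,205,230,245),14,'t_bl')
crop(d['top'],(290,200,330,240),14,'t_bs')
crop(d['side'],(165,180,210,210),16,'s_bl')
crop(d['side'],(245,245,285,280),16,'s_bs')
E
```

```text
(no output)
```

View pics/t_bl.png

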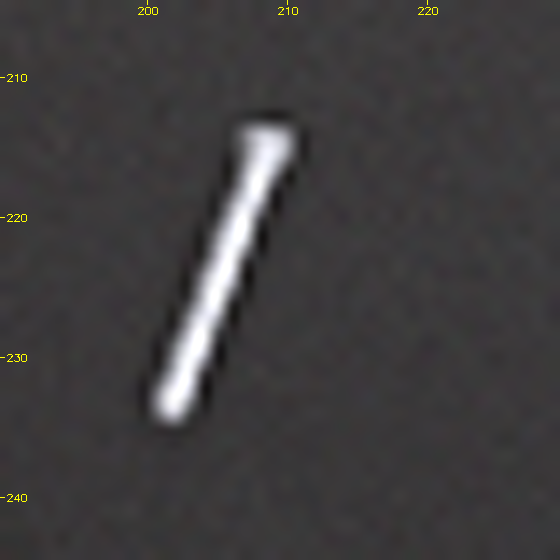

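View pics/t_bs.png

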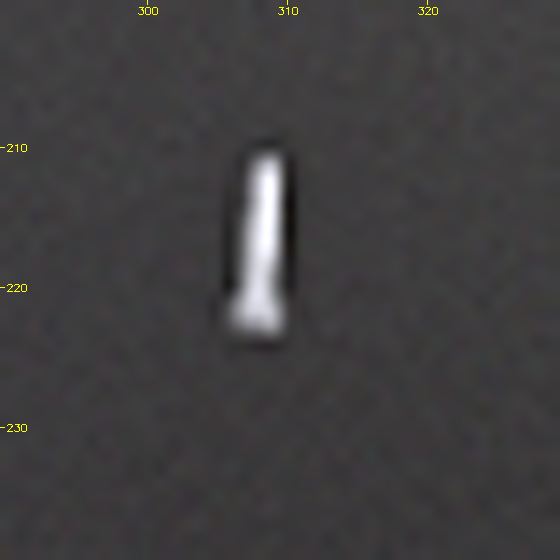

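View pics/s_bl.png

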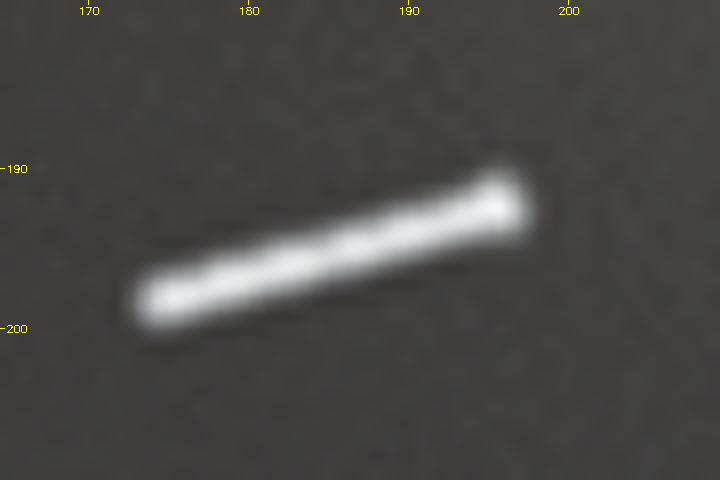

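View pics/s_bs.png

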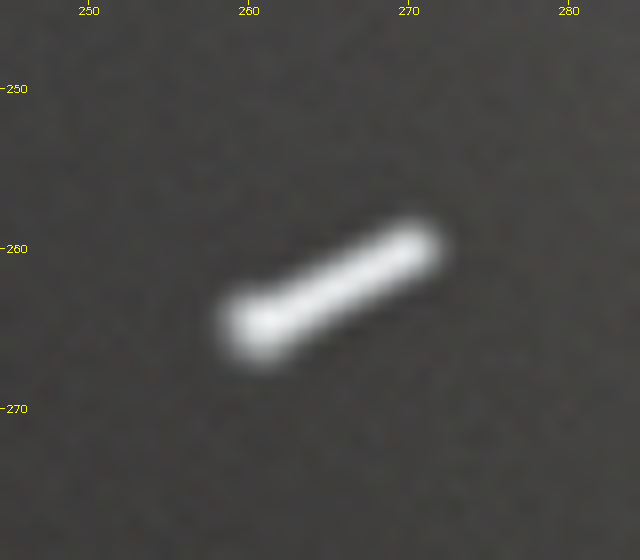

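```bash
cat > fit.py <<'E'
from h import *
d=load('0'); S,T=d['side'],d['top']
def Rz(a): return R.from_euler('z',a)
# stand
hx,hy=.073,.052
stand=[(T,(237.5,161),(.095,.075,.006)),(T,(273,155),(.095,-.075,.006)),(T,(281.5,200.5),(-.095,-.075,.006)),(T,(245,207),(-.095,.075,.006)),
(S,(227,212),(-.095,.075,.006)),(S,(259,233),(-.095,-.075,.006)),
(S,(262,165.5),(hx,hy,.125)),(S,(285.5,178.5),(hx,-hy,.125)),(S,(235,187.5),(-hx,hy,.125)),(S,(259,202.5),(-hx,-hy,.125)),
(S,(262,184.5),(hx,hy,.03)),(S,(284,198.5),(hx,-hy,.03)),(S,(235.5,207.5),(-hx,hy,.03)),(S,(258.5,221.5),(-hx,-hy,.03)),
(T,(243,164.3),(hx,hy,.03)),(T,(268.5,159.7),(hx,-hy,.03)),(T,(250,199.8),(-hx,hy,.03)),(T,(275,195.3),(-hx,-hy,.03))]
def fstand(p): 
    rot=Rz(p[2]); 
    return np.concatenate([proj(c,rot.apply(P)+[p[0],p[1],0])[0]-uv for c,uv,P in stand])
r=least_squares(fstand,[.6,0,0]); print('stand',r.x,np.degrees(r.x[2])); print(r.fun.reshape(-1,2).round(1).tolist())
def ftray(obs):
    def f(p): 
        rot=Rz(p[3])*R.from_euler('y',-p[4]); 
        return np.concatenate([(proj(c,rot.apply(P)+p[:3])[0]-uv) for c,uv,P in obs]+[[ (p[4]-np.pi/6)*500]])
    r=least_squares(f,[.6,0,.08,0,np.pi/6]); print(r.x,np.degrees(r.x[3:])); print(r.fun[:-1].reshape(-1,2).round(1).tolist())
    rot=Rz(r.x[3])*R.from_euler('y',-r.x[4]); print(' grip',rot.apply([0,0,.05])+r.x[:3])
    return r.x
H=[(hx,hy,.002),(hx,-hy,.002),(-hx,hy,.002),(-hx,-hy,.002)]
print('div');ftray([(T,a,b) for a,b in zip([(166,151.7),(192.8,149.7),(171.5,186.7),(197.3,184.3)],H)]+[(S,a,b) for a,b in zip([(219.3,123.2),(238,135.6),(196,152),(214,165.3)],H)])
print('plain');ftray([(T,a,b) for a,b in zip([(319.7,152.5),(346,147.7),(323.5,186.7),(349.3,181.8)],H)]+[(S,a,b) for a,b in zip([(329.5,211.3),(357,227),(305,248.5),(332.3,265.7)],H)])
for n,t,s in(('Lhead',(208.9,213.8),(197.2,191.5)),('Ltip',(201.5,234.3),(173.5,198.3)),('Shead',(307.7,223),(259,264.8)),('Stip',(308.5,210.5),(271.5,259.5))):
    print(n,*tri([T,S],[t,s]),onplane(T,t,.005),onplane(S,s,.005))
for n,uv,z in(('can',(227,157),.156),('cleaner',(281.5,152),.14),('jar',(241.5,225.5),.035),('reel',(264,222.5),.034)): print(n,onplane(T,uv,z))
E
python3 fit.py
```

```text
stand [ 0.56329302 -0.00151549  0.15865375] 9.090190264454778
[[-0.6, 0.3], [0.1, 0.0], [-0.0, 0.3], [-0.2, 0.2], [-0.1, -0.3], [0.6, -0.1], [0.5, 0.1], [0.4, 0.4], [0.4, 0.4], [0.2, 0.0], [-0.2, -0.1], [0.3, -0.8], [0.3, -0.8], [0.1, -0.2], [0.2, 0.4], [0.1, 0.6], [-0.6, 0.5], [0.1, 0.5]]
div
[0.60893174 0.30088053 0.07860097 0.0680879  0.52357788] [ 3.90114915 29.99880282]
[[-0.1, 0.4], [-0.0, 0.1], [-0.3, -0.1], [-0.0, 0.2], [0.3, -0.0], [0.1, -0.2], [0.2, 0.2], [0.1, -0.0]]
 grip [0.58399057 0.29917971 0.12190276]
plain
[ 0.60333126 -0.29717216  0.07564493  0.16567763  0.52358908] [ 9.49262911 29.99944422]
[[-0.1, 0.1], [-0.0, 0.1], [-0.1, 0.1], [-0.3, 0.3], [0.0, -0.1], [0.1, -0.0], [0.3, 0.1], [0.2, -0.1]]
 grip [ 0.578674   -0.30129511  0.11894644]
Lhead [0.4334943  0.20162424 0.01182113] [ 0.09340071 -0.14954175 -0.16008214  0.01547811] [0.43329185 0.20265106 0.005     ] [0.43756128 0.20690927 0.005     ]
Ltip [0.35104617 0.23277745 0.00725068] [-0.07603038  0.12819629  0.13368467 -0.0114872 ] [0.35158688 0.23272023 0.005     ] [0.35167715 0.23494026 0.005     ]
Shead [ 0.38900328 -0.19237066  0.01334876] [-0.1626076   0.23287742  0.22678571 -0.02719362] [ 0.39021557 -0.19395899  0.005     ] [ 0.39246437 -0.18765398  0.005     ]
Stip [ 0.43934203 -0.19800079  0.00277656] [-0.20603406  0.28739983  0.28490345 -0.03592364] [ 0.44035173 -0.1986162   0.005     ] [ 0.43737187 -0.19863031  0.005     ]
can [0.6374122  0.11912659 0.156     ]
cleaner [ 0.65615003 -0.08740746  0.14      ]
jar [0.3833572  0.07108341 0.035     ]
reel [ 0.39385479 -0.01805469  0.034     ]
```

```bash
cat >> h.py <<'E'
def cur():
    o=ctrl.get_obs(); return o,np.array(o['tcp_pos']),R.from_quat(o['tool_rot'])
def orient(yaw,tilt,Rc):
    """object x yaw, pitched up by tilt about -y; tool y = -obj z, tool z = +-obj y (nearest)"""
    ob=R.from_euler('z',yaw)*R.from_euler('y',-tilt)
    y=-ob.apply([0,0,1]); best=None
    for s in(1,-1):
        z=s*ob.apply([0,1,0]); x=np.cross(y,z)
        q=R.from_matrix(np.c_[x,y,z]); a=(Rc.inv()*q).magnitude()
        if best is None or a<best[0]: best=(a,q)
    return best[1]
def goto(g,yaw=None,tilt=0.,q=None,ahead=.003):
    """print tool-frame turn/shift so that point 'ahead' of the TCP along tool y is at g"""
    o,p,Rc=cur()
    q=q if q is not None else orient(yaw,tilt,Rc)
    tcp=np.asarray(g)-q.apply([0,ahead,0])
    rv=np.degrees((Rc.inv()*q).as_rotvec()); sh=Rc.inv().apply(tcp-p)/.03
    n=max(np.linalg.norm(rv)/8.59,np.linalg.norm(sh)*.03/.05)
    print('turn',rv.round(2),'shift',sh.round(3),'rows>=%.1f'%n,'tcp target',tcp.round(4))
def st():
    o,p,Rc=cur(); print('t%.2f'%o['clock'],'tcp',p.round(4),'F',np.round(o['wrist_force'],1),'M',np.round(o['moment'],2),'w%.4f'%o['grip_width'],'q',np.round(o['q'],2))
    print(' axes x',Rc.apply([1,0,0]).round(3),'y',Rc.apply([0,1,0]).round(3),'z',Rc.apply([0,0,1]).round(3))
# geometry
STAND=(np.array([.5633,-.0015,0]),.15865)
DIV=dict(yaw=.0681,tilt=np.pi/6,grip=np.array([.5840,.2992,.1215]))
PLA=dict(yaw=.1657,tilt=np.pi/6,grip=np.array([.5787,-.3013,.1195]))
def objz(d): return (R.from_euler('z',d['yaw'])*R.from_euler('y',-d['tilt'])).apply([0,0,1])
E
python3 - <<'E'
from h import *
st()
goto(DIV['grip']+.07*objz(DIV),DIV['yaw'],DIV['tilt'])
E
```

```text
t0.20 tcp [0.1662 0.6279 0.2399] F [-0.7  0.4 -0.5] M [-0.02  0.   -0.02] w0.0932 q [-1.34  0.62 -0.01  1.42  0.01  1.1  -0.04]
 axes x [ 0.967 -0.256  0.   ] y [-0.    -0.002 -1.   ] z [ 0.256  0.967 -0.002]
turn [  4.99 -18.27 -29.74] shift [15.114  1.852 -7.419] rows>=10.2 tcp target [0.5476 0.2967 0.1847]
```

Call:
play_rows --pt "5 -18.3 -29.7 15.1 1.85 -7.42 93" --pt "5 -18.3 -29.7 15.1 1.85 -7.42 93" --pt "5 -18.3 -29.7 15.1 1.85 -7.42 93" --pt "5 -18.3 -29.7 15.1 1.85 -7.42 93" --pt "5 -18.3 -29.7 15.1 1.85 -7.42 93" --pt "5 -18.3 -29.7 15.1 1.85 -7.42 93" --pt "5 -18.3 -29.7 15.1 1.85 -7.42 93" --pt "5 -18.3 -29.7 15.1 1.85 -7.42 93" --pt "5 -18.3 -29.7 15.1 1.85 -7.42 93" --pt "5 -18.3 -29.7 15.1 1.85 -7.42 93"

```text
clock: 1.2
tcp_pos: [0.5425, 0.3013, 0.1858]
tool_rot: [-0.676, -0.206, -0.159, 0.69]
wrist_force: [0.9, 0.8, 0.1]
grip_width: 0.093
```

```bash
python3 - <<'E'
from h import *
st()
goto(DIV['grip']+.07*objz(DIV),DIV['yaw'],DIV['tilt'])
goto(DIV['grip'],DIV['yaw'],DIV['tilt'])
d=snap('1')
crop(d['top'],(155,135,235,210),7,'t1'); crop(d['side'],(160,60,270,180),5,'s1')
E
```

```text
t1.20 tcp [0.5425 0.3013 0.1858] F [0.9 0.8 0.1] M [0.05 0.49 0.04] w0.0930 q [-0.84  0.51  0.23  2.    0.7   0.27  0.34]
 axes x [0.864 0.059 0.5  ] y [ 0.499  0.036 -0.866] z [-0.07   0.998  0.002]
turn [-0.13  0.03 -0.01] shift [ 0.118  0.109 -0.165] rows>=0.1 tcp target [0.5476 0.2967 0.1847]
turn [-0.13  0.03 -0.01] shift [ 0.118  2.443 -0.17 ] rows>=1.5 tcp target [0.5825 0.2991 0.1241]
```

View pics/s1.png

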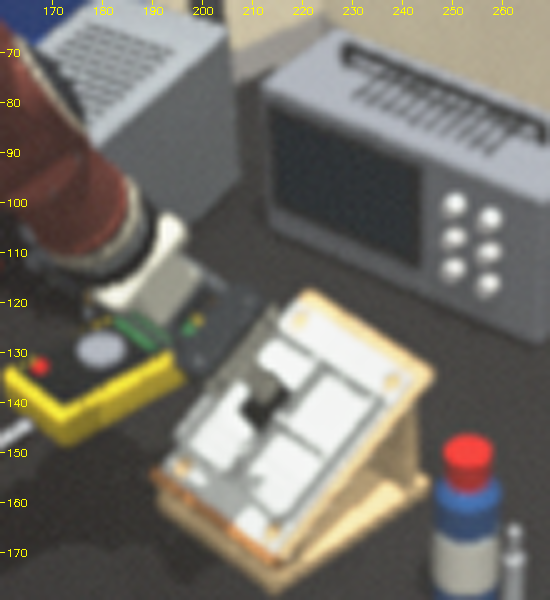

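View pics/t1.png

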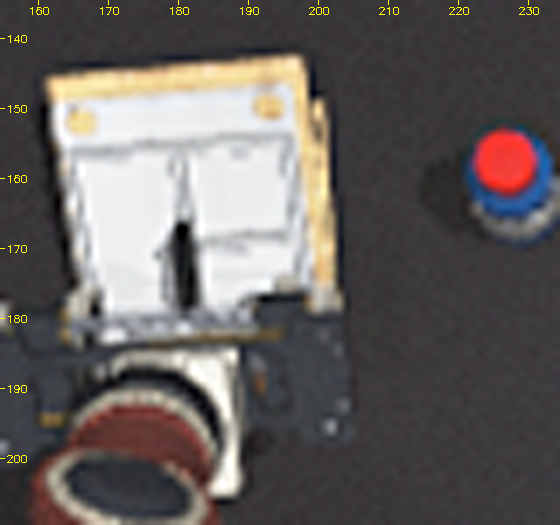

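Call:
play_rows --pt "0 0 0 0 0 0 70" --pt "0 0 0 0 0 0 40"

```text
clock: 1.5
tcp_pos: [0.5405, 0.3039, 0.1858]
tool_rot: [-0.675, -0.207, -0.159, 0.69]
wrist_force: [-0.5, 1.1, -0.4]
grip_width: 0.0812
```

```bash
python3 - <<'E'
from h import *
st()
goto(DIV['grip'],DIV['yaw'],DIV['tilt'])
E
```

```text
t1.50 tcp [0.5405 0.3039 0.1858] F [-0.5  1.1 -0.4] M [-0.01  0.48  0.04] w0.0812 q [-0.84  0.51  0.23  2.    0.69  0.27  0.34]
 axes x [0.864 0.06  0.499] y [ 0.498  0.038 -0.866] z [-0.071  0.997  0.003]
turn [-0.22  0.07 -0.05] shift [ 0.173  2.473 -0.263] rows>=1.5 tcp target [0.5825 0.2991 0.1241]
```

Call:
play_rows --pt "-0.2 0 0 0.17 0.6 -0.26 40" --pt "-0.2 0 0 0.17 1.3 -0.26 40" --pt "-0.2 0 0 0.17 1.9 -0.26 30" --pt "-0.2 0 0 0.17 2.47 -0.26 30" --pt "-0.2 0 0 0.17 2.47 -0.26 30"

```text
clock: 2.0
tcp_pos: [0.5815, 0.2999, 0.1222]
tool_rot: [-0.677, -0.206, -0.157, 0.688]
wrist_force: [-0.6, 0.1, 0.4]
grip_width: 0.0419
```

```bash
python3 - <<'E'
from h import *
st()
goto(DIV['grip'],DIV['yaw'],DIV['tilt'])
d=snap('2')
crop(d['top'],(155,135,235,210),7,'t2'); crop(d['side'],(160,60,270,180),5,'s2')
E
```

```text
t2.00 tcp [0.5815 0.2999 0.1222] F [-0.6  0.1  0.4] M [-0.03  0.57 -0.01] w0.0419 q [-0.83  0.66  0.3   1.96  0.73  0.13  0.31]
 axes x [0.865 0.063 0.497] y [ 0.496  0.033 -0.868] z [-0.071  0.997 -0.003]
turn [ 0.06  0.25 -0.18] shift [ 0.059 -0.038 -0.029] rows>=0.0 tcp target [0.5825 0.2991 0.1241]
```

View pics/s2.png

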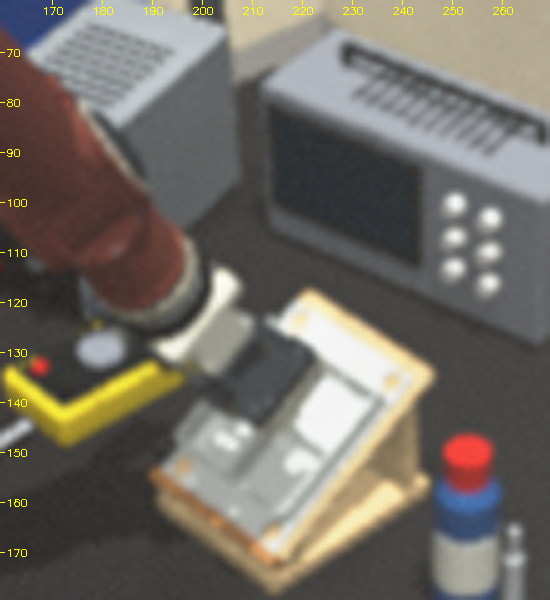

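Call:
play_rows --pt "0 0 0 0 0 0 5" --pt "0 0 0 0 0 0 5" --pt "0 0 0 0 0 0 5" --pt "0 0 0 0 0 0 5" --pt "0 0 0 0 0 0 5" --pt "0 0 0 0 0 0 5" --squeeze 45

```text
clock: 2.7
tcp_pos: [0.5832, 0.298, 0.1252]
tool_rot: [-0.676, -0.206, -0.16, 0.689]
wrist_force: [-3.7, 0.0, 4.9]
grip_width: 0.0095
```

```bash
python3 - <<'E'
from h import *
st()
E
```

```text
t2.70 tcp [0.5832 0.298  0.1252] F [-3.7  0.   4.9] M [0.06 0.64 0.07] w0.0095 q [-0.82  0.65  0.3   1.96  0.73  0.13  0.31]
 axes x [0.864 0.058 0.5  ] y [ 0.499  0.034 -0.866] z [-0.067  0.998 -0.   ]
```

Call:
play_rows --pt "0 0 0 0 -0.3 0 5" --pt "0 0 0 0 -0.8 0 5" --pt "0 0 0 0 -1.4 0 5" --pt "0 0 0 0 -2.0 0 5" --pt "0 0 0 0 -2.6 0 5" --pt "0 0 0 0 -2.8 0 5" --pt "0 0 0 0 -2.8 0 5"

```text
clock: 3.4
tcp_pos: [0.541, 0.2945, 0.1975]
tool_rot: [-0.677, -0.206, -0.16, 0.688]
wrist_force: [0.3, -0.2, -3.1]
grip_width: 0.0098
```

```bash
python3 - <<'E'
from h import *
st()
p,y=STAND
goto([p[0],.18,.26],y,0)
goto([p[0],p[1],.25],y,0)
E
```

```text
t3.40 tcp [0.541  0.2945 0.1975] F [ 0.3 -0.2 -3.1] M [0.   0.77 0.01] w0.0098 q [-0.82  0.48  0.21  1.99  0.69  0.3   0.36]
 axes x [0.864 0.058 0.5  ] y [ 0.499  0.032 -0.866] z [-0.066  0.998 -0.001]
turn [ 1.44 -5.14 29.96] shift [ 1.51  -1.644 -3.859] rows>=3.5 tcp target [0.5633 0.18   0.263 ]
turn [ 1.44 -5.14 29.96] shift [ 0.992 -1.551 -9.895] rows>=6.0 tcp target [ 0.5633 -0.0015  0.253 ]
```

Call:
play_rows --pt "0.2 -0.8 5 0.25 -0.3 -0.6 5" --pt "0.5 -1.7 10 0.5 -0.6 -1.3 5" --pt "0.7 -2.6 15 0.75 -0.8 -1.9 5" --pt "1 -3.4 20 1 -1.1 -2.6 5" --pt "1.2 -4.3 25 1.25 -1.4 -3.2 5" --pt "1.4 -5.1 30 1.5 -1.65 -3.86 5" --pt "1.4 -5.1 30 1.4 -1.63 -4.8 5" --pt "1.4 -5.1 30 1.32 -1.6 -5.8 5" --pt "1.4 -5.1 30 1.23 -1.58 -6.8 5" --pt "1.4 -5.1 30 1.15 -1.57 -7.8 5"

```text
clock: 4.4
tcp_pos: [0.5633, 0.0596, 0.2538]
tool_rot: [0.705, 0.054, -0.056, -0.704]
wrist_force: [-0.2, -0.2, -1.8]
grip_width: 0.0098
```

```bash
python3 - <<'E'
from h import *
st()
p,y=STAND
goto([p[0],p[1],.25],y,0)
E
```

```text
t4.40 tcp [0.5633 0.0596 0.2538] F [-0.2 -0.2 -1.8] M [ 0.01 -0.04 -0.03] w0.0098 q [ 0.08  0.49 -0.34  1.64  0.18  1.04  1.41]
 axes x [ 0.988  0.156 -0.003] y [-0.003 -0.002 -1.   ] z [-0.156  0.988 -0.001]
turn [ 0.07 -0.11 -0.18] shift [-0.317  0.03  -2.012] rows>=1.2 tcp target [ 0.5633 -0.0015  0.253 ]
```

Call:
play_rows --pt "0 -0.1 -0.2 -0.15 0.03 -1 5" --pt "0 -0.1 -0.2 -0.3 0.03 -1.8 5" --pt "0 -0.1 -0.2 -0.32 0.5 -2.01 5" --pt "0 -0.1 -0.2 -0.32 1.2 -2.01 5" --pt "0 -0.1 -0.2 -0.32 1.8 -2.01 5" --pt "0 -0.1 -0.2 -0.32 1.8 -2.01 5" --pt "0 -0.1 -0.2 -0.32 1.8 -2.01 5"

```text
clock: 5.1
tcp_pos: [0.5634, 0.0003, 0.2008]
tool_rot: [0.705, 0.057, -0.056, -0.705]
wrist_force: [0.4, 0.1, -1.9]
grip_width: 0.0099
```

```bash
python3 - <<'E'
from h import *
st()
p,y=STAND
goto([p[0],p[1],.19],y,0)
d=snap('3')
crop(d['top'],(225,140,305,225),7,'t3'); crop(d['side'],(215,130,325,240),5,'s3')
E
```

```text
t5.10 tcp [5.634e-01 3.000e-04 2.008e-01] F [ 0.4  0.1 -1.9] M [ 0.06 -0.06 -0.01] w0.0099 q [ 0.17  0.54 -0.32  1.73  0.21  0.91  1.49]
 axes x [0.987 0.159 0.001] y [ 0.001 -0.001 -1.   ] z [-0.159  0.987 -0.001]
turn [0.04 0.03 0.07] shift [-0.012  0.26  -0.058] rows>=0.2 tcp target [ 0.5633 -0.0015  0.193 ]
```

View pics/s3.png

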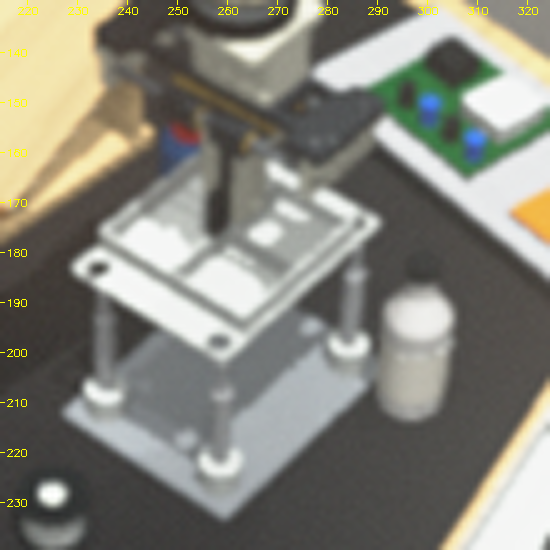

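View pics/t3.png

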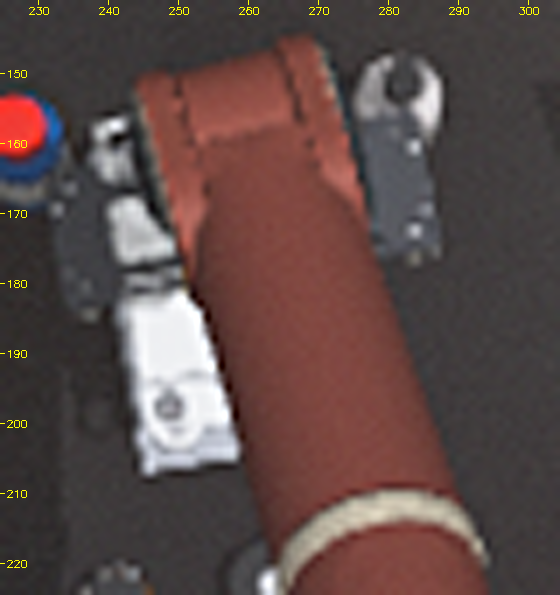

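```bash
cat >> h.py <<'E'
def circ(c,ctr,rot,r,z):
    t=np.linspace(0,2*np.pi,25); return proj(c,rot.apply(np.c_[r*np.cos(t)+ctr[0],r*np.sin(t)+ctr[1],0*t+z])+ctr_off)
def overlay(d,tag,gripz_off=0.0,hole=.009,boxes=None,xoff=0.,yoff=0.):
    """draw nominal tray (green) from TCP and stand (red)"""
    global ctr_off
    o,p,Rc=cur()
    g=p+Rc.apply([0,.003,0])
    M=Rc.as_matrix(); ob=R.from_matrix(np.c_[M[:,0],M[:,2],-M[:,1]]); 
    if ob.apply([1,0,0])[0]<0: ob=ob*R.from_euler('z',np.pi)
    org=g-ob.apply([0,0,.05])+ob.apply([xoff,yoff,gripz_off])
    out={}
    for n in d:
        c=d[n]; dr=[]
        for sx in(1,-1):
            for sy in(1,-1):
                ctr_off=org; h=circ(c,(sx*.073,sy*.052),ob,hole,.004); dr.append((h,(0,255,0)))
                ctr_off=STAND[0]; rz=R.from_euler('z',STAND[1])
                dr.append((circ(c,(sx*.073,sy*.052),rz,.004,.124),(0,0,255))); dr.append((circ(c,(sx*.073,sy*.052),rz,.014,.03),(0,0,255)))
        q=np.array([(.085,.065,.004),(.085,-.065,.004),(-.085,-.065,.004),(-.085,.065,.004),(.085,.065,.004)])
        dr.append((proj(c,ob.apply(q)+org),(0,255,0)))
        b=(boxes or {'top':(225,140,305,225),'side':(215,140,305,240)})[n]
        crop(c,b,{'top':7,'side':6}[n],f'{n[0]}_{tag}',dr)
    return ob,org
E
python3 - <<'E'
from h import *
overlay(load('3'),'o3')
E
```

```text
(no output)
```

View pics/s_o3.png

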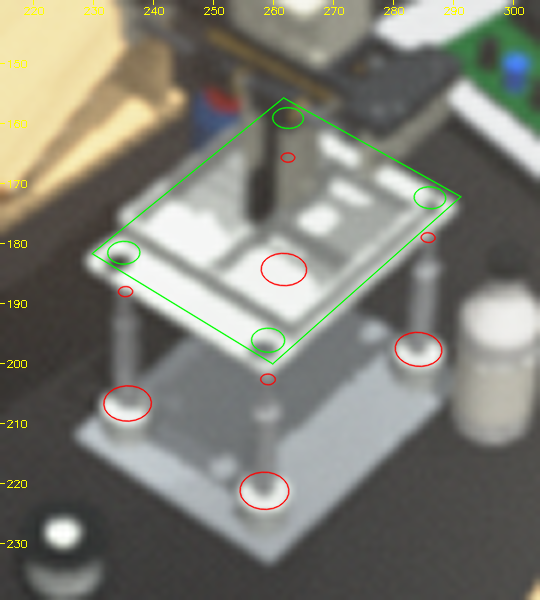

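View pics/t_o3.png

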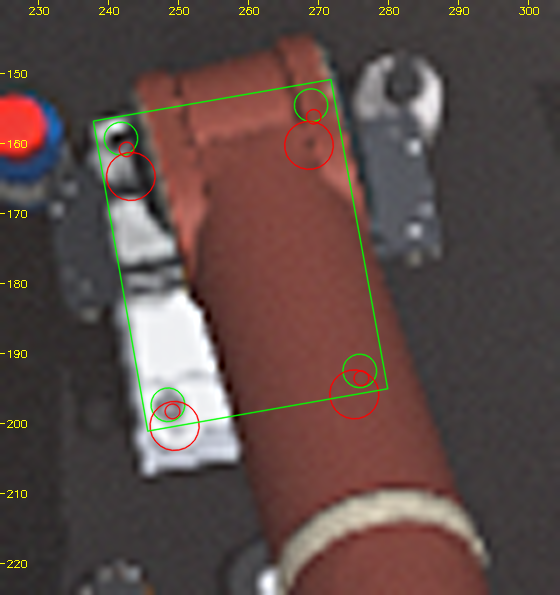

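```bash
python3 - <<'E'
from h import *
d=load('3')
crop(d['side'],(225,165,297,205),11,'s3z')
crop(d['top'],(232,148,272,208),9.5,'t3z')
E
```

```text
(no output)
```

View pics/s3z.png

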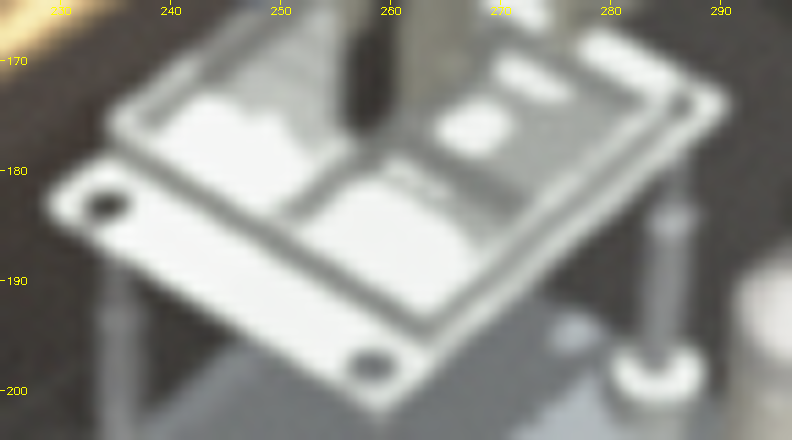

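View pics/t3z.png

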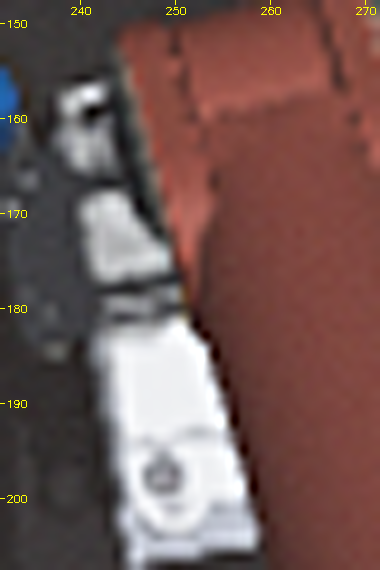

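```bash
cat >> h.py <<'E'
def fitheld(d,obs,pitchfree=True,w=.002):
    """obs: list (cam,uv,local pt). offsets dx,dy,dz (tray frame), pitch about tray y"""
    o,p,Rc=cur(); g=p+Rc.apply([0,.003,0]); M=Rc.as_matrix(); ob=R.from_matrix(np.c_[M[:,0],M[:,2],-M[:,1]])
    if ob.apply([1,0,0])[0]<0: ob=ob*R.from_euler('z',np.pi)
    def pose(v):
        rr=ob*R.from_euler('y',v[3]); return rr, g+rr.apply([v[0],v[1],v[2]-.05])
    def f(v):
        rr,og=pose(v); return np.concatenate([proj(d[c],rr.apply(P)+og)[0]-uv for c,uv,P in obs]+[[v[3]*(5 if pitchfree else 1e4)],[v[1]*100]])
    r=least_squares(f,[0,0,0,0]); rr,og=pose(r.x)
    rz=R.from_euler('z',STAND[1])
    print('off mm',(r.x[:3]*1e3).round(1),'pitch deg',np.degrees(r.x[3]).round(2),'res',r.fun[:-2].reshape(-1,2).round(1).tolist())
    print('tray origin',og.round(4),'in stand frame mm',(rz.inv().apply(og-STAND[0])*1e3).round(1), 'rpy rel', np.degrees((rz.inv()*rr).as_euler('xyz')).round(2))
    return r.x
E
python3 - <<'E'
from h import *
d=load('3')
ob=[('side',(234.3,183.1),(-.073,.052,.003)),('side',(258.6,197.8),(-.073,-.052,.003)),('side',(286.8,174),(.073,-.052,.004)),('top',(248.6,197.6),(-.073,.052,.003)),('top',(241.5,158.8),(.073,.052,.003)),
('side',(229,183.2),(-.085,.065,.004)),('side',(259,201.5),(-.085,-.065,.002)),('side',(290.5,174),(.085,-.065,.002))]
fitheld(d,ob); fitheld(d,ob,False)
for h,uv in (((.073,-.052),(285.5,178.5)),((-.073,-.052),(259,202.5))):pass
E
```

```text
off mm [-0.2  1.4 -6.8] pitch deg 0.05 res [[0.5, -0.0], [0.2, -0.1], [-1.1, -0.3], [-0.4, 0.0], [-0.0, 1.0], [0.5, -0.2], [0.5, 0.3], [0.3, 0.0]]
tray origin [0.5639 0.002  0.1424] in stand frame mm [  1.2   3.3 142.4] rpy rel [-0.06 -0.2   0.06]
off mm [-0.2  1.4 -6.7] pitch deg 0.0 res [[0.5, -0.0], [0.2, -0.1], [-1.1, -0.3], [-0.4, 0.0], [-0.0, 1.0], [0.5, -0.2], [0.5, 0.3], [0.3, -0.0]]
tray origin [0.5639 0.002  0.1424] in stand frame mm [  1.2   3.4 142.4] rpy rel [-0.06 -0.24  0.06]
```

```bash
python3 - <<'E'
from h import *
st()
_,p,Rc=cur()
rz=R.from_euler('z',STAND[1])
g=p+Rc.apply([0,.003,0])+rz.apply([-.0012,-.0033,0]); print(g)
goto(g,STAND[1])
E
```

```text
t5.20 tcp [0.5641 0.0007 0.2022] F [-0.4 -0.4 -1.7] M [ 0.08 -0.06 -0.03] w0.0094 q [ 0.17  0.54 -0.32  1.73  0.21  0.91  1.49]
 axes x [0.987 0.159 0.004] y [ 0.004 -0.    -1.   ] z [-0.159  0.987 -0.001]
[ 0.56348314 -0.00276209  0.19915703]
turn [0.06 0.06 0.24] shift [-0.04 -0.   -0.11] rows>=0.1 tcp target [ 0.5635 -0.0028  0.2022]
```

Call:
play_rows --pt "0 0 0.1 -0.04 0 -0.11 5" --pt "0 0 0.1 -0.04 0.2 -0.11 5" --pt "0 0 0.1 -0.04 0.4 -0.11 5" --pt "0 0 0.1 -0.04 0.4 -0.11 5" --pt "0 0 0.1 -0.04 0.4 -0.11 5"

```text
clock: 5.7
tcp_pos: [0.5626, -0.0027, 0.1892]
tool_rot: [0.705, 0.057, -0.056, -0.705]
wrist_force: [-0.4, -0.1, -2.6]
grip_width: 0.01
```

```bash
python3 - <<'E'
from h import *
d=snap('4')
st()
crop(d['side'],(225,165,297,215),11,'s4z')
crop(d['top'],(232,148,272,208),9.5,'t4z')
E
```

```text
t5.80 tcp [ 0.5629 -0.0026  0.1896] F [ 0.2 -0.5 -1.4] M [ 0.04  0.04 -0.03] w0.0099 q [ 0.17  0.55 -0.32  1.74  0.22  0.88  1.49]
 axes x [0.987 0.159 0.001] y [ 0.001 -0.001 -1.   ] z [-0.159  0.987 -0.001]
```

View pics/s4z.png

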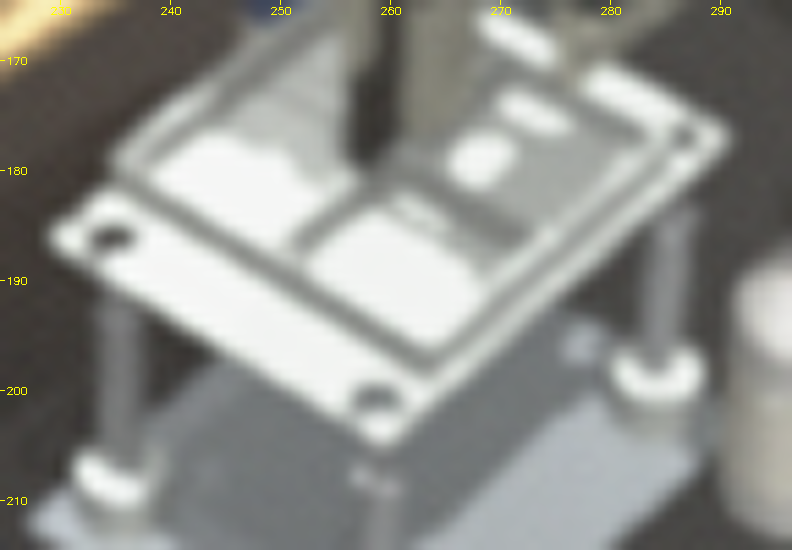

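View pics/t4z.png

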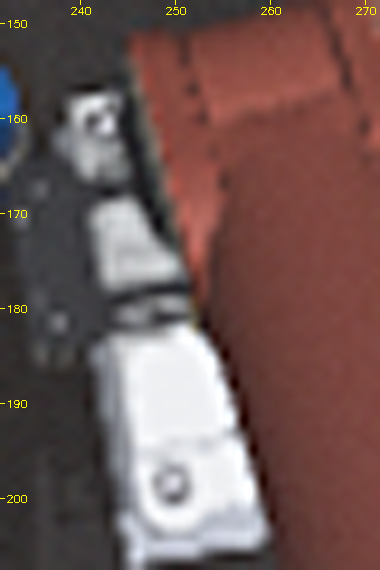

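Call:
play_rows --pt "0 0 0 0 0.2 0 5" --pt "0 0 0 0 0.4 0 5" --pt "0 0 0 0 0.6 0 5" --pt "0 0 0 0 0.75 0 5" --pt "0 0 0 0 0.75 0 5" --pt "0 0 0 0 0.75 0 5"

```text
clock: 6.4
tcp_pos: [0.5628, -0.0028, 0.1668]
tool_rot: [0.705, 0.057, -0.056, -0.705]
wrist_force: [-0.8, -0.4, -1.5]
grip_width: 0.0096
```

```bash
python3 - <<'E'
from h import *
d=snap('5')
st()
crop(d['side'],(225,165,297,215),11,'s5z')
crop(d['top'],(232,148,272,208),9.5,'t5z')
E
```

```text
t6.50 tcp [ 0.563  -0.0027  0.1672] F [-0.1 -0.1 -3.4] M [ 0.03 -0.02 -0.02] w0.0096 q [ 0.17  0.58 -0.31  1.77  0.23  0.83  1.48]
 axes x [0.987 0.159 0.002] y [ 0.002 -0.001 -1.   ] z [-0.159  0.987 -0.001]
```

View pics/s5z.png

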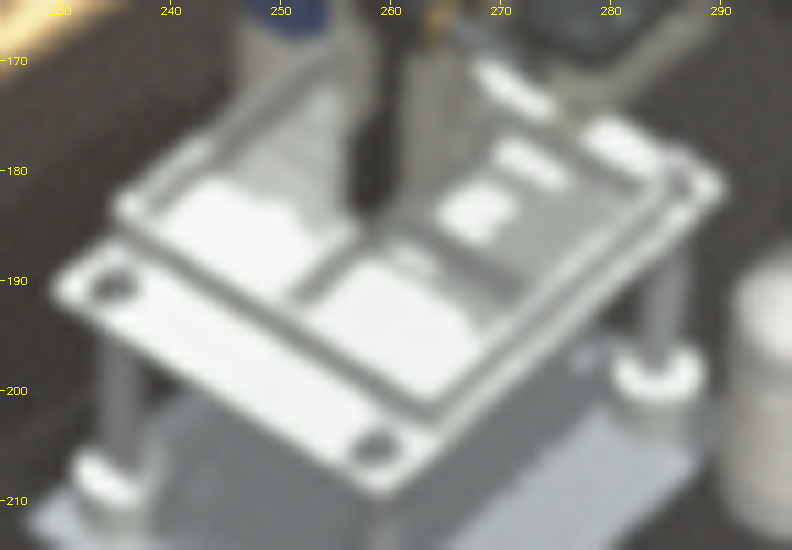

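View pics/t5z.png

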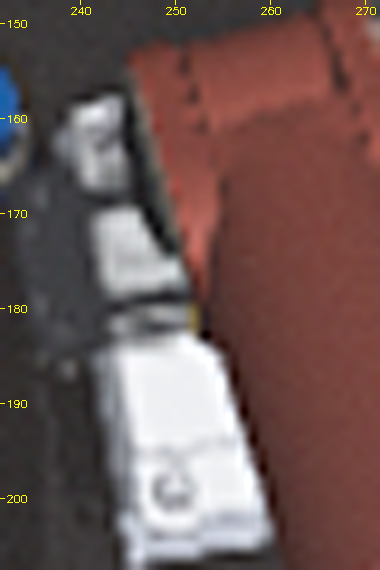

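Call:
play_rows --pt "0 0 0 0 0.15 0 5" --pt "0 0 0 0 0.3 0 5" --pt "0 0 0 0 0.45 0 5" --pt "0 0 0 0 0.6 0 5" --pt "0 0 0 0 0.6 0 5"

```text
clock: 7.0
tcp_pos: [0.5634, -0.0026, 0.1485]
tool_rot: [0.705, 0.057, -0.056, -0.705]
wrist_force: [0.9, 0.4, -3.9]
grip_width: 0.0095
```

```bash
python3 - <<'E'
from h import *
d=snap('6')
st()
crop(d['side'],(225,170,297,220),11,'s6z')
crop(d['top'],(232,148,272,208),9.5,'t6z')
E
```

```text
t7.10 tcp [ 0.5634 -0.0026  0.1487] F [ 1.8  0.3 -3.8] M [ 0.15 -0.58  0.01] w0.0098 q [ 0.16  0.6  -0.3   1.78  0.24  0.79  1.47]
 axes x [0.987 0.159 0.002] y [ 0.002 -0.    -1.   ] z [-0.159  0.987 -0.001]
```

View pics/s6z.png

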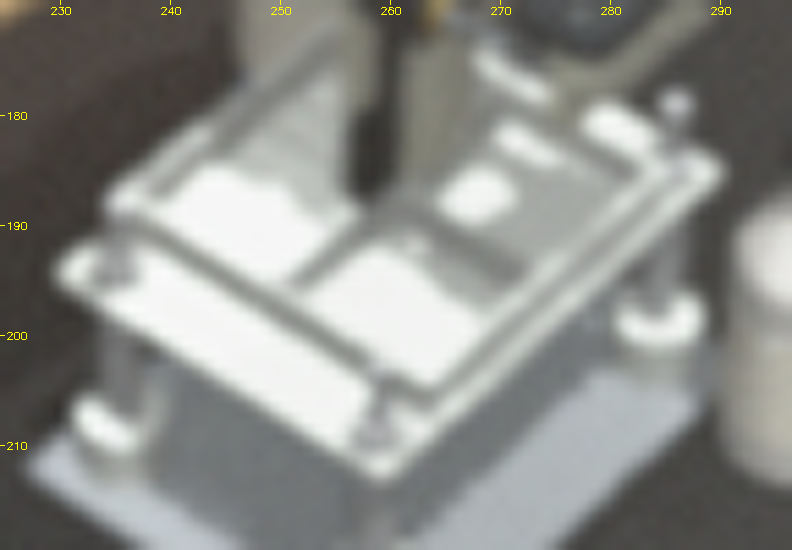

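View pics/t6z.png

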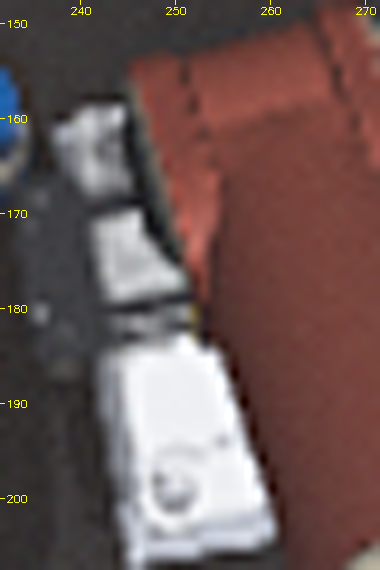

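Call:
play_rows --pt "0 0 0 0.06 0 0 5" --pt "0 0 0 0.06 0.1 0 5" --pt "0 0 0 0.06 0.2 0 5" --pt "0 0 0 0.06 0.2 0 5"

```text
clock: 7.5
tcp_pos: [0.5638, -0.0027, 0.1423]
tool_rot: [0.705, 0.056, -0.057, -0.705]
wrist_force: [-0.0, -0.4, -2.9]
grip_width: 0.0094
```

```bash
python3 - <<'E'
from h import *
st()
E
```

```text
t7.50 tcp [ 0.5638 -0.0027  0.1423] F [-0.  -0.4 -2.9] M [ 0.05 -0.02 -0.02] w0.0094 q [ 0.16  0.61 -0.3   1.79  0.24  0.78  1.46]
 axes x [ 0.987  0.159 -0.001] y [-0.001 -0.001 -1.   ] z [-0.159  0.987 -0.001]
```

Call:
play_rows --pt "0 0 0 0 0.2 0 5" --pt "0 0 0 0 0.4 0 5" --pt "0 0 0 0 0.6 0 5" --pt "0 0 0 0 0.8 0 5" --pt "0 0 0 0 1.0 0 5" --pt "0 0 0 0 1.2 0 5" --pt "0 0 0 0 1.3 0 5" --pt "0 0 0 0 1.3 0 5"

```text
clock: 8.3
tcp_pos: [0.5643, -0.0025, 0.1034]
tool_rot: [0.705, 0.056, -0.057, -0.705]
wrist_force: [0.7, -0.7, -1.7]
grip_width: 0.0099
```

```bash
python3 - <<'E'
from h import *
st()
d=snap('7')
crop(d['side'],(215,170,305,240),8,'s7')
E
```

```text
t8.30 tcp [ 0.5643 -0.0025  0.1034] F [ 0.7 -0.7 -1.7] M [-0.02  0.03 -0.07] w0.0099 q [ 0.14  0.67 -0.28  1.82  0.27  0.69  1.44]
 axes x [ 0.987  0.159 -0.   ] y [-0.    -0.001 -1.   ] z [-0.159  0.987 -0.001]
```

View pics/s7.png

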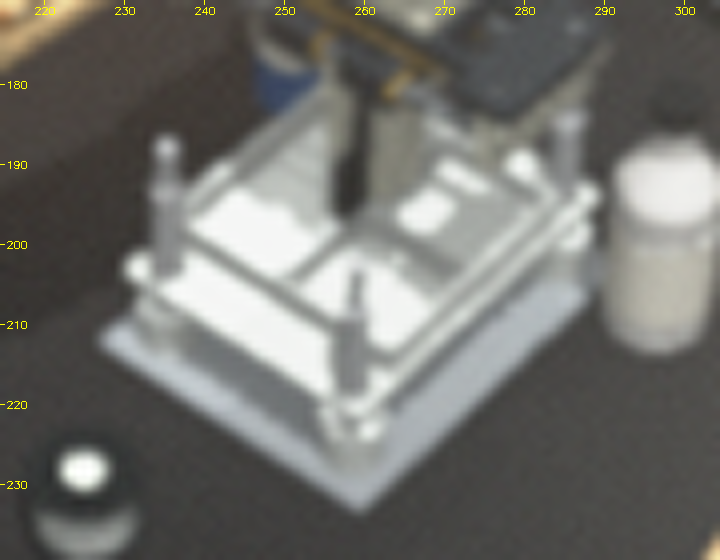

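Tray is over all four posts, about 15 mm above the collars. Lowering slowly until contact.

Call:
play_rows --pt "0 0 0 0 0.1 0 5" --pt "0 0 0 0 0.2 0 5" --pt "0 0 0 0 0.28 0 5" --pt "0 0 0 0 0.28 0 5"

```text
clock: 8.8
tcp_pos: [0.5643, -0.0026, 0.0952]
tool_rot: [0.705, 0.057, -0.056, -0.705]
wrist_force: [0.6, -0.1, -1.5]
grip_width: 0.0097
```

Call:
play_rows --pt "0 0 0 0 0.05 0 5" --pt "0 0 0 0 0.1 0 5" --pt "0 0 0 0 0.1 0 5"

```text
clock: 9.1
tcp_pos: [0.5645, -0.0026, 0.0924]
tool_rot: [0.705, 0.057, -0.056, -0.705]
wrist_force: [0.4, -0.3, -2.1]
grip_width: 0.0096
```

```bash
python3 - <<'E'
from h import *
st()
E
```

```text
t9.10 tcp [ 0.5645 -0.0026  0.0924] F [ 0.4 -0.3 -2.1] M [-0.02  0.04 -0.02] w0.0096 q [ 0.14  0.68 -0.27  1.83  0.28  0.67  1.44]
 axes x [0.987 0.159 0.001] y [ 0.001 -0.001 -1.   ] z [-0.159  0.987 -0.001]
```

Call:
play_rows --pt "0 0 0 0 0.05 0 5" --pt "0 0 0 0 0.1 0 5" --pt "0 0 0 0 0.1 0 5"

```text
clock: 9.4
tcp_pos: [0.5645, -0.0026, 0.0894]
tool_rot: [0.705, 0.057, -0.056, -0.705]
wrist_force: [0.4, -0.6, -2.4]
grip_width: 0.0098
```

Call:
play_rows --pt "0 0 0 0 0.05 0 5" --pt "0 0 0 0 0.1 0 5" --pt "0 0 0 0 0.1 0 5"

```text
clock: 9.7
tcp_pos: [0.5644, -0.0026, 0.0864]
tool_rot: [0.705, 0.057, -0.056, -0.705]
wrist_force: [0.1, -0.0, -2.2]
grip_width: 0.0097
```

```bash
python3 - <<'E'
from h import *
st()
d=snap('8')
crop(d['side'],(215,170,305,240),8,'s8')
E
```

```text
t9.70 tcp [ 0.5644 -0.0026  0.0864] F [ 0.1 -0.  -2.2] M [ 0.05 -0.01 -0.06] w0.0097 q [ 0.13  0.69 -0.27  1.83  0.28  0.66  1.43]
 axes x [0.987 0.159 0.   ] y [ 0.001 -0.001 -1.   ] z [-0.159  0.987 -0.001]
```

View pics/s8.png

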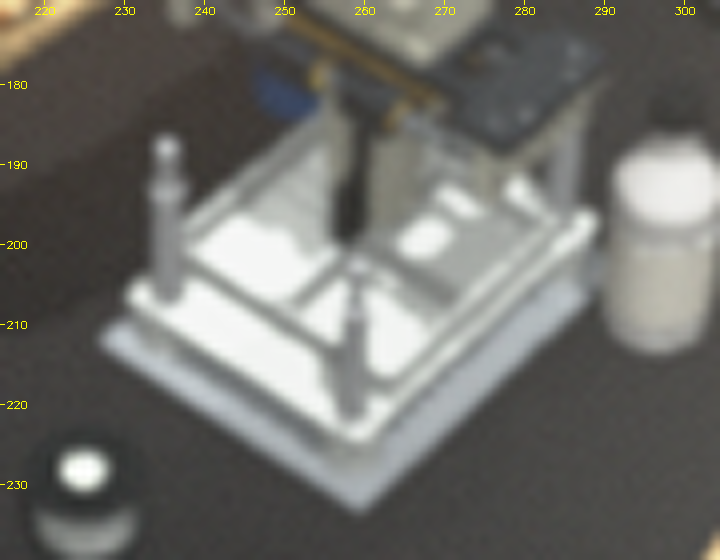

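Nearly down. Continue.

Call:
play_rows --pt "0 0 0 0 0.04 0 5" --pt "0 0 0 0 0.07 0 5" --pt "0 0 0 0 0.07 0 5"

```text
clock: 10.1
tcp_pos: [0.5649, -0.0026, 0.0856]
tool_rot: [0.705, 0.057, -0.056, -0.704]
wrist_force: [-1.2, -0.1, 5.6]
grip_width: 0.01
```

Call:
play_rows --pt "0 0 0 0 0.04 0 5" --pt "0 0 0 0 0.07 0 5" --pt "0 0 0 0 0.07 0 5"

```text
clock: 10.4
tcp_pos: [0.5649, -0.0025, 0.0856]
tool_rot: [0.706, 0.057, -0.056, -0.704]
wrist_force: [-6.1, 0.1, 17.1]
grip_width: 0.0097
```

Call:
play_rows --pt "0 0 0 0 -0.09 0 5" --pt "0 0 0 0 -0.09 0 5"

```text
clock: 10.6
tcp_pos: [0.5652, -0.0025, 0.0856]
tool_rot: [0.705, 0.057, -0.055, -0.705]
wrist_force: [0.2, -0.2, 7.2]
grip_width: 0.0097
```

```bash
python3 - <<'E'
from h import *
st()
d=snap('9')
crop(d['side'],(215,170,305,240),8,'s9')
E
```

```text
t10.60 tcp [ 0.5652 -0.0025  0.0856] F [ 0.2 -0.2  7.2] M [0.15 0.25 0.01] w0.0097 q [ 0.13  0.69 -0.27  1.83  0.28  0.65  1.43]
 axes x [0.987 0.159 0.003] y [ 0.003 -0.001 -1.   ] z [-0.159  0.987 -0.001]
```

View pics/s9.png

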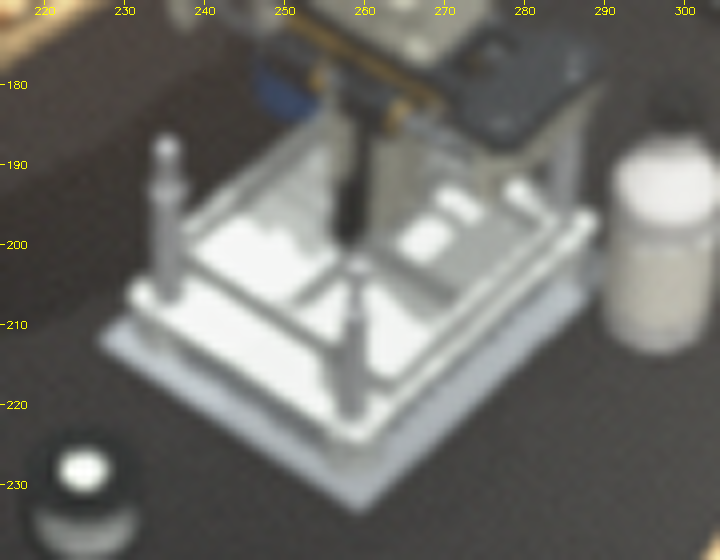

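Seated. Open and retreat.

Call:
play_rows --pt "0 0 0 0 0 0 40" --pt "0 0 0 0 0 0 40" --pt "0 0 0 0 0 0 40" --pt "0 0 0 0 0 0 40" --pt "0 0 0 0 -0.5 0 40" --pt "0 0 0 0 -1.5 0 40" --pt "0 0 0 0 -3 0 40" --pt "0 0 0 0 -4.5 0 40" --squeeze 20

```text
clock: 11.5
tcp_pos: [0.5639, -0.0025, 0.2209]
tool_rot: [0.705, 0.056, -0.057, -0.705]
wrist_force: [0.6, 0.4, -0.0]
grip_width: 0.0398
```

```bash
python3 - <<'E'
from h import *
st()
# bolts (averaged over cameras)
H=np.array([.4345,.2045,0]);Tp=np.array([.3515,.2335,0]); m=(H+Tp)/2; a=np.arctan2(*(Tp-H)[1::-1]); print('long',m,np.degrees(a),np.linalg.norm(H-Tp))
H=np.array([.391,-.1915,0]);Tp=np.array([.439,-.1985,0]); m2=(H+Tp)/2; a2=np.arctan2(*(Tp-H)[1::-1]); print('short',m2,np.degrees(a2),np.linalg.norm(H-Tp))
goto([m[0],m[1],.10],a)
E
```

```text
t11.50 tcp [ 0.5639 -0.0025  0.2209] F [ 0.6  0.4 -0. ] M [ 0.07 -0.06  0.01] w0.0398 q [ 0.18  0.52 -0.33  1.7   0.2   0.96  1.5 ]
 axes x [ 0.987  0.159 -0.001] y [-0.001 -0.001 -1.   ] z [-0.159  0.987 -0.   ]
long [0.393 0.219 0.   ] 160.74070835623283 0.08792041856133309
short [ 0.415 -0.195  0.   ] -8.297144969836884 0.0485077313425396
turn [ 0.03 28.43 -0.05] shift [-4.442  3.932  8.199] rows>=6.1 tcp target [0.393 0.219 0.103]
```

Call:
play_rows --pt "0 28.4 0 -4.44 3.93 8.2 30" --pt "0 28.4 0 -4.44 3.93 8.2 30" --pt "0 28.4 0 -4.44 3.93 8.2 30" --pt "0 28.4 0 -4.44 3.93 8.2 30" --pt "0 28.4 0 -4.44 3.93 8.2 30" --pt "0 28.4 0 -4.44 3.93 8.2 30" --pt "0 28.4 0 -4.44 3.93 8.2 30" --pt "0 28.4 0 -4.44 3.93 8.2 30" --pt "0 28.4 0 -4.44 3.93 8.2 30"

```text
clock: 12.4
tcp_pos: [0.3951, 0.2183, 0.1022]
tool_rot: [0.697, -0.118, 0.12, -0.697]
wrist_force: [0.5, -0.1, 0.5]
grip_width: 0.0299
```

```bash
python3 - <<'E'
from h import *
d=snap('10')
st()
goto([.393,.219,.0215],np.radians(160.74))
goto([.393,.219,.0215],np.radians(160.74),ahead=0.)
crop(d['side'],(150,140,310,240),5,'s10');crop(d['top'],(190,140,290,240),6,'t10')
E
```

```text
t12.50 tcp [0.3956 0.2177 0.1024] F [0.5 0.1 0.1] M [ 0.   -0.04  0.05] w0.0300 q [-0.45  0.54 -0.14  2.13  0.16  0.49  0.51]
 axes x [ 0.943 -0.333  0.003] y [ 0.003 -0.001 -1.   ] z [0.333 0.943 0.   ]
turn [-0.02 -0.2   0.17] shift [-0.103  2.595  0.012] rows>=1.6 tcp target [0.393  0.219  0.0245]
turn [-0.02 -0.2   0.17] shift [-0.104  2.695  0.012] rows>=1.6 tcp target [0.393  0.219  0.0215]
```

View pics/s10.png

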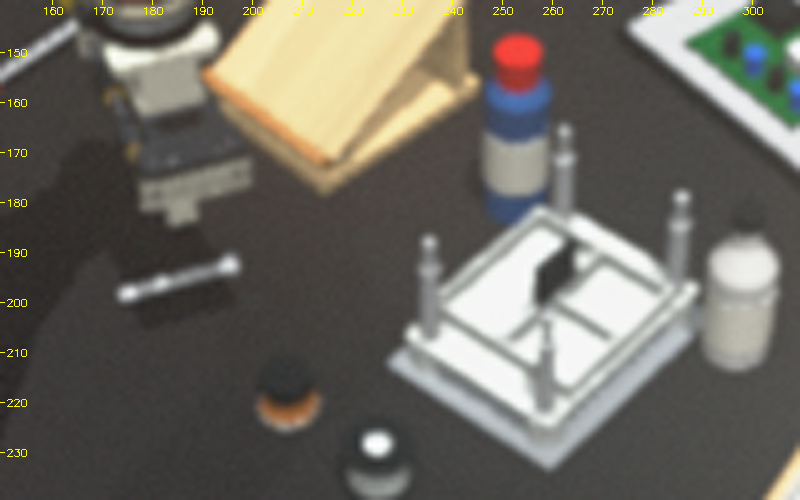

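View pics/t10.png

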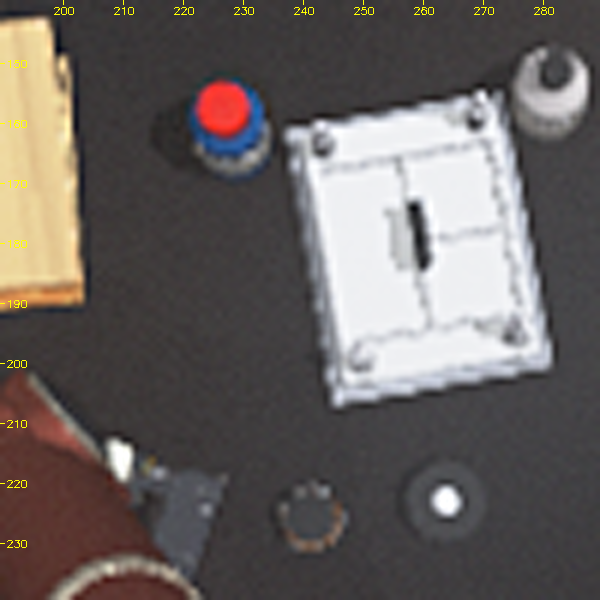

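Call:
play_rows --pt "0 -0.2 0 -0.1 0.8 0.01 30" --pt "0 -0.2 0 -0.1 1.6 0.01 30" --pt "0 -0.2 0 -0.1 2.2 0.01 30" --pt "0 -0.2 0 -0.1 2.6 0.01 30" --pt "0 -0.2 0 -0.1 2.6 0.01 30" --pt "0 -0.2 0 -0.1 2.6 0.01 30"

```text
clock: 13.1
tcp_pos: [0.3923, 0.2194, 0.0242]
tool_rot: [0.697, -0.117, 0.119, -0.697]
wrist_force: [-0.7, 0.3, 0.1]
grip_width: 0.0301
```

```bash
python3 - <<'E'
from h import *
d=snap('11')
st()
crop(d['side'],(150,170,220,220),11,'s11')
E
```

```text
t13.20 tcp [0.3921 0.2199 0.0244] F [-0.1 -0.1 -0. ] M [ 0.   -0.01  0.03] w0.0302 q [-0.5   0.69 -0.09  2.18  0.21  0.27  0.47]
 axes x [ 0.945 -0.328  0.002] y [ 0.002 -0.    -1.   ] z [0.328 0.945 0.001]
```

View pics/s11.png

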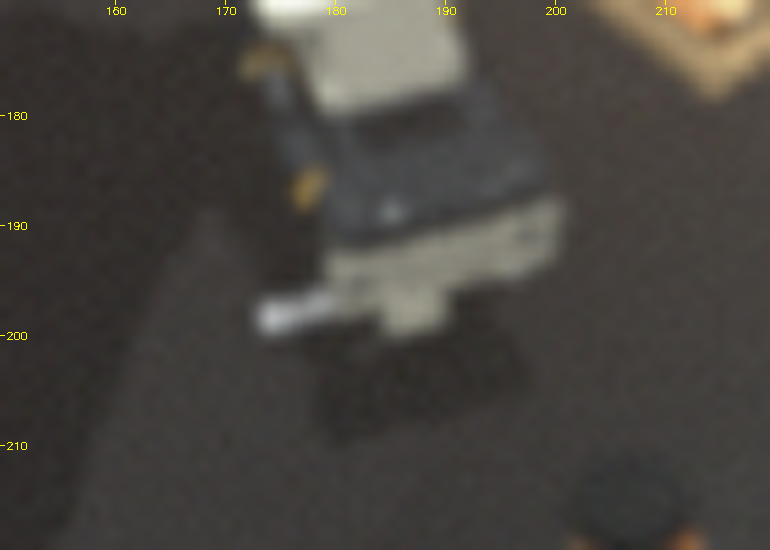

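Call:
play_rows --pt "0 0 0 0 0 0 3" --pt "0 0 0 0 0 0 3" --pt "0 0 0 0 0 0 3" --pt "0 0 0 0 0 0 3" --pt "0 0 0 0 -0.3 0 3" --pt "0 0 0 0 -1.2 0 3" --pt "0 0 0 0 -2.5 0 3" --pt "0 0 0 0 -4 0 3" --pt "0 0 0 0 -4.5 0 3" --pt "0 0 0 0 -4.5 0 3" --squeeze 25

```text
clock: 14.2
tcp_pos: [0.3924, 0.2212, 0.1617]
tool_rot: [-0.696, 0.115, -0.119, 0.699]
wrist_force: [0.2, 0.4, -0.2]
grip_width: 0.0073
```

```bash
python3 - <<'E'
from h import *
d=snap('12')
st()
crop(d['side'],(150,130,230,200),8,'s12'); crop(d['top'],(180,200,250,250),8,'t12')
E
```

```text
t14.30 tcp [0.3907 0.22   0.1588] F [ 0.  -0.2 -0.4] M [-0.06 -0.03 -0.03] w0.0073 q [-0.43  0.43 -0.19  2.08  0.13  0.64  0.53]
 axes x [ 0.945 -0.326  0.001] y [ 0.001 -0.001 -1.   ] z [ 0.326  0.945 -0.001]
```

View pics/s12.png

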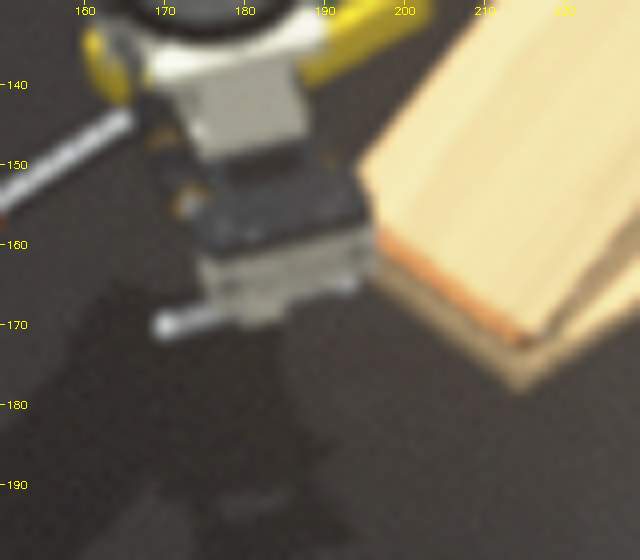

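```bash
cat >> h.py <<'E'
TC=np.array([.564,-.0025,0]); RZ=R.from_euler('z',STAND[1])
def tl(x,y,z): return TC+RZ.apply([x,y,0])+[0,0,z]
E
python3 - <<'E'
from h import *
goto(tl(0,.031,.22),STAND[1],ahead=0)
E
```

```text
turn [  0.05 -28.13   0.05] shift [ 7.395 -2.029 -4.217] rows>=5.3 tcp target [0.5591 0.0281 0.22  ]
```

Call:
play_rows --pt "0 -5 0 1.2 -0.5 -0.7 3" --pt "0 -9 0 2.4 -0.9 -1.4 3" --pt "0 -13 0 3.6 -1.3 -2.1 3" --pt "0 -18 0 4.8 -1.7 -2.8 3" --pt "0 -23 0 6.0 -2.0 -3.4 3" --pt "0 -28 0 7.4 -2.03 -4.22 3" --pt "0 -28 0 7.4 -2.03 -4.22 3" --pt "0 -28 0 7.4 -2.03 -4.22 3"

```text
clock: 15.1
tcp_pos: [0.5589, 0.0269, 0.2175]
tool_rot: [0.705, 0.053, -0.055, -0.705]
wrist_force: [-0.2, 0.7, 0.3]
grip_width: 0.007
```

```bash
python3 - <<'E'
from h import *
st()
goto(tl(0,.031,.100),STAND[1],ahead=0)
E
```

```text
t15.10 tcp [0.5589 0.0269 0.2175] F [-0.2  0.7  0.3] M [ 0.04  0.07 -0.02] w0.0070 q [ 0.12  0.52 -0.32  1.71  0.19  0.95  1.45]
 axes x [ 0.988  0.152 -0.004] y [-0.004 -0.001 -1.   ] z [-0.152  0.988 -0.   ]
turn [ 0.   -0.34 -0.23] shift [0.029 3.918 0.039] rows>=2.4 tcp target [0.5591 0.0281 0.1   ]
```

Call:
play_rows --pt "0 -0.3 0 0.03 1 0.04 3" --pt "0 -0.3 0 0.03 2 0.04 3" --pt "0 -0.3 0 0.03 3 0.04 3" --pt "0 -0.3 0 0.03 3.9 0.04 3" --pt "0 -0.3 0 0.03 3.9 0.04 3"

```text
clock: 15.6
tcp_pos: [0.5559, 0.0312, 0.0989]
tool_rot: [-0.705, -0.055, 0.062, 0.705]
wrist_force: [0.0, -0.6, -0.1]
grip_width: 0.007
```

```bash
python3 - <<'E'
from h import *
d=snap('13')
st()
goto(tl(0,.031,.0595),STAND[1],ahead=0)
crop(d['side'],(215,150,305,240),6,'s13'); crop(d['top'],(225,140,305,225),7,'t13')
E
```

```text
t15.70 tcp [0.5595 0.0312 0.1027] F [-0.6 -0.1  0.3] M [-0.01  0.    0.03] w0.0075 q [ 0.08  0.66 -0.27  1.83  0.26  0.69  1.39]
 axes x [ 0.987  0.163 -0.001] y [-0.001  0.    -1.   ] z [-0.163  0.987  0.   ]
turn [-0.01  0.3  -0.07] shift [-0.027  1.44  -0.101] rows>=0.9 tcp target [0.5591 0.0281 0.0595]
```

View pics/s13.png

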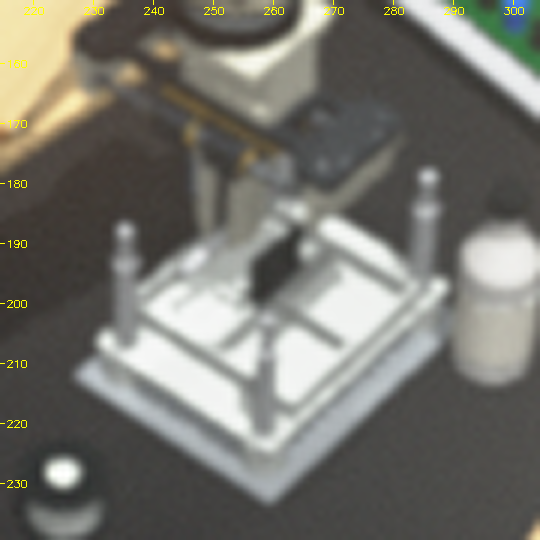

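View pics/t13.png

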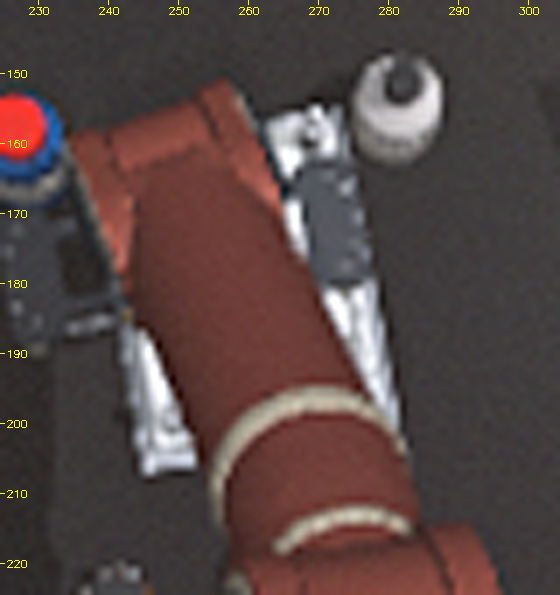

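Call:
play_rows --pt "0 0 0 -0.02 0.3 -0.08 3" --pt "0 0 0 -0.02 0.6 -0.08 3" --pt "0 0 0 -0.02 0.9 -0.08 3" --pt "0 0 0 -0.02 1.15 -0.08 3" --pt "0 0 0 -0.02 1.3 -0.08 3" --pt "0 0 0 -0.02 1.3 -0.08 3"

```text
clock: 16.3
tcp_pos: [0.5598, 0.0271, 0.0633]
tool_rot: [0.705, 0.057, -0.057, -0.705]
wrist_force: [0.6, 0.5, 0.6]
grip_width: 0.007
```

```bash
python3 - <<'E'
from h import *
d=snap('14')
st()
goto(tl(0,.031,.0595),STAND[1],ahead=0)
crop(d['side'],(215,150,305,240),6,'s14')
E
```

```text
t16.40 tcp [0.5604 0.0272 0.0641] F [ 0.8  0.4 -1. ] M [ 0.03 -0.   -0.01] w0.0067 q [ 0.07  0.72 -0.25  1.85  0.29  0.6   1.37]
 axes x [0.987 0.161 0.001] y [ 0.001 -0.001 -1.   ] z [-0.161  0.987 -0.001]
turn [0.04 0.17 0.06] shift [-0.039  0.153  0.037] rows>=0.1 tcp target [0.5591 0.0281 0.0595]
```

View pics/s14.png

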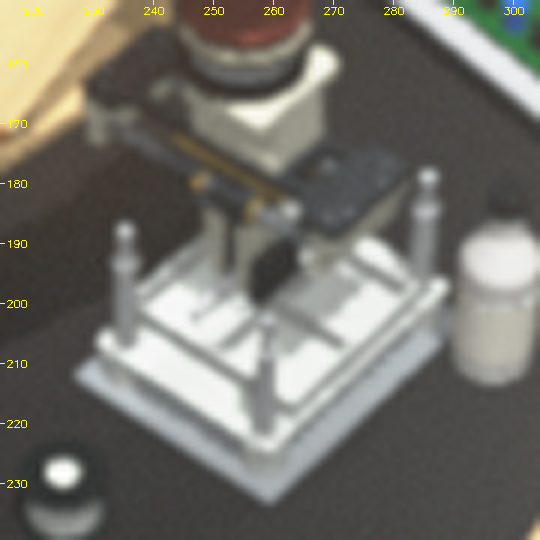

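Call:
play_rows --pt "0 0 0 0 0.08 0 3" --pt "0 0 0 0 0.15 0 3" --pt "0 0 0 0 0.15 0 3"

```text
clock: 16.7
tcp_pos: [0.5602, 0.0271, 0.0594]
tool_rot: [0.705, 0.057, -0.057, -0.705]
wrist_force: [0.5, -0.3, 0.4]
grip_width: 0.0072
```

Call:
play_rows --pt "0 0 0 0 0.04 0 3" --pt "0 0 0 0 0.04 0 3"

```text
clock: 16.9
tcp_pos: [0.5603, 0.0271, 0.0583]
tool_rot: [0.705, 0.057, -0.057, -0.705]
wrist_force: [0.0, 0.0, -0.3]
grip_width: 0.0072
```

Call:
play_rows --pt "0 0 0 0 0.02 0 3" --pt "0 0 0 0 0.02 0 9" --pt "0 0 0 0 0.02 0 15" --pt "0 0 0 0 0.02 0 15" --pt "0 0 0 0 -0.3 0 15" --pt "0 0 0 0 -1 0 15" --pt "0 0 0 0 -2.5 0 15" --pt "0 0 0 0 -4 0 15" --pt "0 0 0 0 -5 0 30"

```text
clock: 17.8
tcp_pos: [0.5611, 0.0276, 0.2123]
tool_rot: [0.705, 0.059, -0.055, -0.705]
wrist_force: [0.7, 0.8, 0.7]
grip_width: 0.0195
```

```bash
python3 - <<'E'
from h import *
d=snap('15')
st()
goto([.415,-.195,.11],np.radians(-8.3),ahead=0)
# offset grip 6mm toward tip
crop(d['side'],(215,150,305,240),6,'s15')
E
```

```text
t17.90 tcp [0.5631 0.0279 0.214 ] F [ 0.6 -0.1  0.5] M [ 0.07 -0.05 -0.  ] w0.0266 q [ 0.12  0.52 -0.32  1.72  0.2   0.92  1.45]
 axes x [0.987 0.161 0.012] y [ 0.012  0.    -1.   ] z [-0.161  0.987 -0.002]
turn [-0.02 17.55  0.71] shift [-6.108  3.403 -6.534] rows>=5.7 tcp target [ 0.415 -0.195  0.11 ]
```

View pics/s15.png

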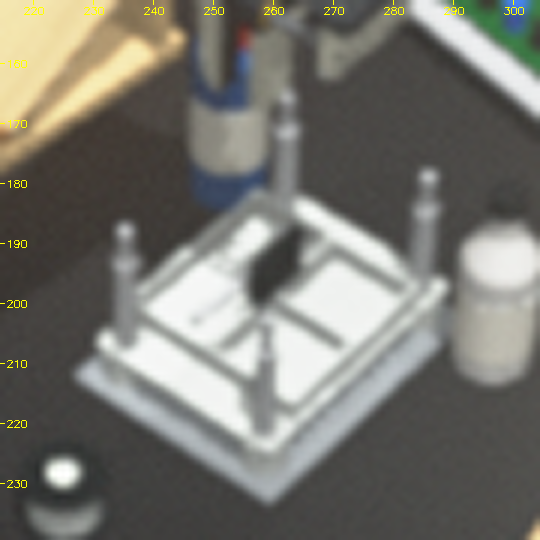

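```bash
python3 - <<'E'
from h import *
goto([.422,-.196,.11],np.radians(-8.3),ahead=0)
E
```

```text
turn [-0.02 17.55  0.71] shift [-5.883  3.406 -6.604] rows>=5.7 tcp target [ 0.422 -0.196  0.11 ]
```

Call:
play_rows --pt "0 17.5 0.3 -5.88 3.4 -6.6 30" --pt "0 17.5 0.3 -5.88 3.4 -6.6 30" --pt "0 17.5 0.3 -5.88 3.4 -6.6 30" --pt "0 17.5 0.3 -5.88 3.4 -6.6 30" --pt "0 17.5 0.3 -5.88 3.4 -6.6 30" --pt "0 17.5 0.3 -5.88 3.4 -6.6 30" --pt "0 17.5 0.3 -5.88 3.4 -6.6 30" --pt "0 17.5 0.3 -5.88 3.4 -6.6 30" --pt "0 17.5 0.3 -5.88 3.4 -6.6 30"

```text
clock: 18.8
tcp_pos: [0.4191, -0.1953, 0.1066]
tool_rot: [0.705, -0.051, 0.049, -0.705]
wrist_force: [-0.1, 0.2, -0.5]
grip_width: 0.0298
```

```bash
python3 - <<'E'
from h import *
d=snap('16')
st()
goto([.422,-.196,.0243],np.radians(-8.3),ahead=0)
crop(d['top'],(225,140,305,225),7,'t16')
crop(d['side'],(215,210,305,290),7,'s16')
E
```

```text
t18.90 tcp [ 0.4193 -0.1952  0.1068] F [ 0.7 -0.4 -0.1] M [0.02 0.   0.02] w0.0300 q [ 0.53  0.54 -0.21  2.09  0.22  0.53  1.59]
 axes x [ 0.99  -0.14  -0.002] y [-0.003 -0.    -1.   ] z [ 0.14   0.99  -0.001]
turn [ 0.04  0.24 -0.14] shift [ 0.1    2.75  -0.011] rows>=1.7 tcp target [ 0.422  -0.196   0.0243]
```

View pics/t16.png

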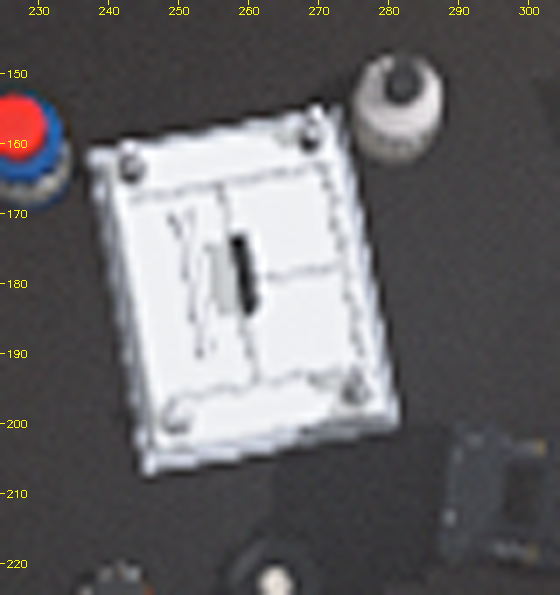

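View pics/s16.png

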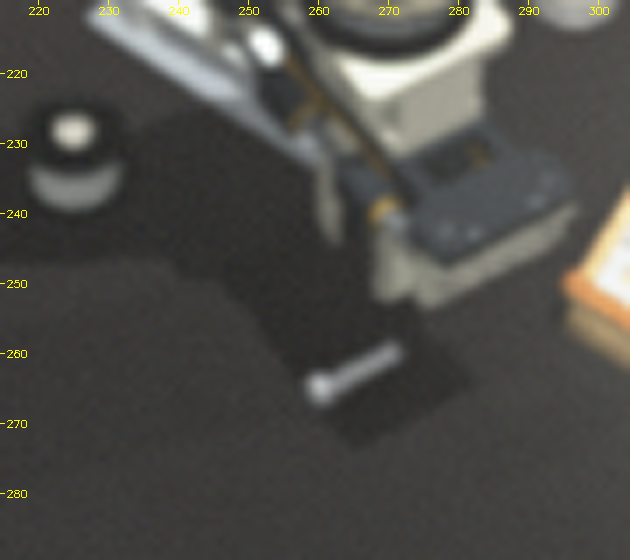

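Call:
play_rows --pt "0 0.2 0 0.1 0.9 -0.01 30" --pt "0 0.2 0 0.1 1.8 -0.01 30" --pt "0 0.2 0 0.1 2.4 -0.01 30" --pt "0 0.2 0 0.1 2.74 -0.01 30" --pt "0 0.2 0 0.1 2.74 -0.01 30" --pt "0 0.2 0 0.1 2.74 -0.01 30"

```text
clock: 19.5
tcp_pos: [0.4213, -0.197, 0.0246]
tool_rot: [0.706, -0.053, 0.051, -0.705]
wrist_force: [1.6, -0.1, 0.2]
grip_width: 0.0302
```

```bash
python3 - <<'E'
from h import *
d=snap('17')
st()
crop(d['side'],(235,230,305,285),10,'s17')
E
```

```text
t19.60 tcp [ 0.4212 -0.1974  0.0249] F [ 0.7 -0.3  1. ] M [ 0.02  0.03 -0.05] w0.0301 q [ 0.48  0.7  -0.13  2.14  0.28  0.32  1.54]
 axes x [ 0.989 -0.146 -0.002] y [-0.003 -0.001 -1.   ] z [ 0.146  0.989 -0.002]
```

View pics/s17.png

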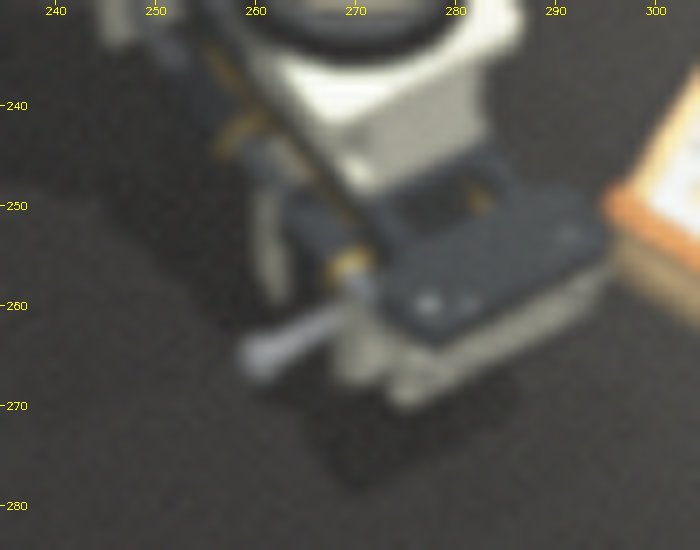

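Call:
play_rows --pt "0 0 0 0 0 0 3" --pt "0 0 0 0 0 0 3" --pt "0 0 0 0 0 0 3" --pt "0 0 0 0 0 0 3" --pt "0 0 0 0 -0.3 0 3" --pt "0 0 0 0 -1.2 0 3" --pt "0 0 0 0 -2.5 0 3" --pt "0 0 0 0 -4 0 3" --pt "0 0 0 0 -5.5 0 3" --pt "0 0 0 0 -6.2 0 3"

```text
clock: 20.6
tcp_pos: [0.4226, -0.1977, 0.2146]
tool_rot: [0.706, -0.051, 0.053, -0.704]
wrist_force: [-1.2, -0.5, -0.6]
grip_width: 0.0072
```

Call:
play_rows --pt "0 0 0 0 0 0 3" --pt "0 0 0 0 0 0 3"

```text
clock: 20.8
tcp_pos: [0.4208, -0.1973, 0.2104]
tool_rot: [0.706, -0.054, 0.051, -0.705]
wrist_force: [-0.4, 0.0, -0.7]
grip_width: 0.0072
```

```bash
python3 - <<'E'
from h import *
d=snap('18')
st()
goto(tl(-.021,-.031,.22),STAND[1],ahead=0)
crop(d['side'],(200,140,320,260),5,'s18')
E
```

```text
t20.90 tcp [ 0.4202 -0.197   0.209 ] F [-0.3  0.2 -0.9] M [-0.02 -0.03  0.06] w0.0068 q [ 0.59  0.39 -0.28  1.97  0.15  0.81  1.66]
 axes x [ 0.989 -0.147 -0.007] y [-0.007  0.    -1.   ] z [ 0.147  0.989 -0.001]
turn [ -0.03 -17.53  -0.4 ] shift [ 3.43  -0.392  5.919] rows>=4.1 tcp target [ 0.5482 -0.0364  0.22  ]
```

View pics/s18.png

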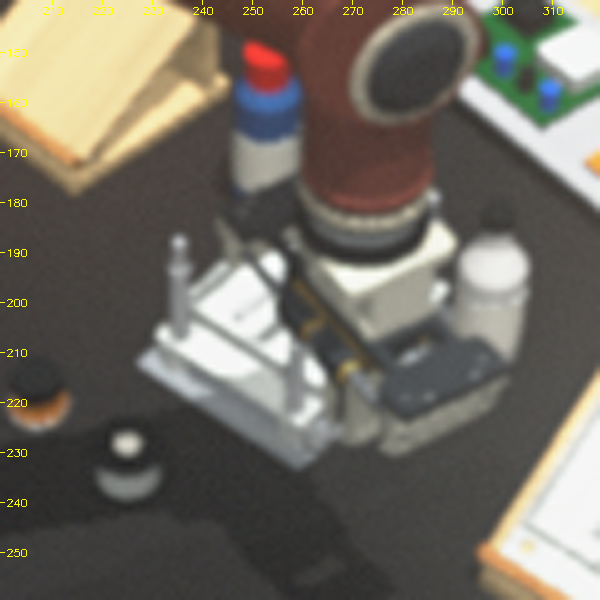

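Call:
play_rows --pt "0 -4.4 0 0.85 -0.1 1.5 3" --pt "0 -8.8 0 1.7 -0.2 3 3" --pt "0 -13.2 0 2.6 -0.3 4.5 3" --pt "0 -17.5 -0.2 3.43 -0.4 5.92 3" --pt "0 -17.5 -0.2 3.43 -0.4 5.92 3" --pt "0 -17.5 -0.2 3.43 0.4 5.92 3" --pt "0 -17.5 -0.2 3.43 1.4 5.92 3" --pt "0 -17.5 -0.2 3.43 2.4 5.92 3" --pt "0 -17.5 -0.2 3.43 3.2 5.92 3" --pt "0 -17.5 -0.2 3.43 3.2 5.92 3"

```text
clock: 21.9
tcp_pos: [0.5449, -0.0375, 0.1091]
tool_rot: [-0.705, -0.052, 0.06, 0.705]
wrist_force: [-0.2, -0.3, 0.6]
grip_width: 0.0072
```

```bash
python3 - <<'E'
from h import *
d=snap('19')
st()
goto(tl(-.021,-.031,.0595),STAND[1],ahead=0)
crop(d['side'],(215,150,305,240),6,'s19'); crop(d['top'],(225,140,305,225),7,'t19')
E
```

```text
t22.00 tcp [ 0.5481 -0.0371  0.1128] F [0.9 0.1 0.3] M [ 0.02 -0.02 -0.04] w0.0072 q [ 0.23  0.64 -0.32  1.85  0.29  0.7   1.48]
 axes x [ 0.988  0.157 -0.003] y [-0.003 -0.001 -1.   ] z [-0.157  0.988 -0.   ]
turn [ 0.01 -0.05 -0.19] shift [0.011 1.775 0.021] rows>=1.1 tcp target [ 0.5482 -0.0364  0.0595]
```

View pics/s19.png

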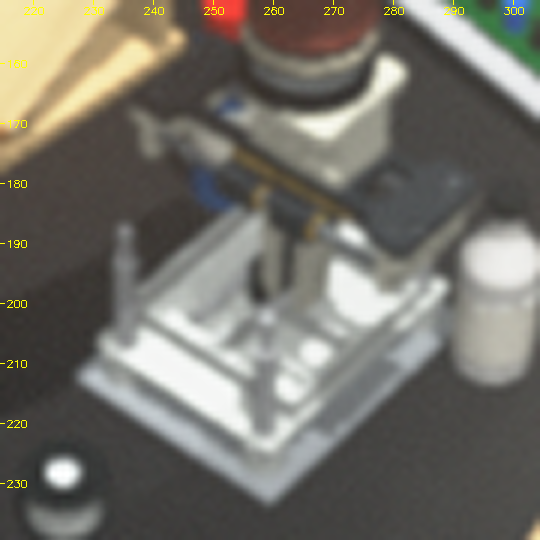

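View pics/t19.png

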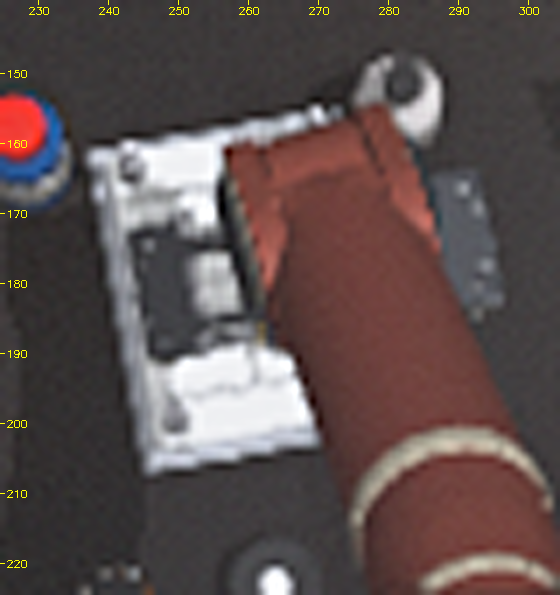

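```bash
python3 - <<'E'
from h import *
d=load('19')
for uv,z in(((289,164),.175),((289,164),.2),((281.5,152),.14),((281,163),.0),((297,184),.175)): 
    w=onplane(d['top'],uv,z); print(uv,z,w,RZ.inv().apply(w-TC))
print(proj(d['top'],[.656,-.087,0]),proj(d['top'],[.656,-.087,.14]),proj(d['side'],[.656,-.087,0]),proj(d['side'],[.656,-.087,.14]))
E
```

```text
(289, 164) 0.175 [ 0.60394844 -0.11221146  0.175     ] [ 0.02211395 -0.11464491  0.175     ]
(289, 164) 0.2 [ 0.59996451 -0.11037218  0.2       ] [ 0.01847063 -0.11219932  0.2       ]
(281.5, 152) 0.14 [ 0.65615003 -0.08740746  0.14      ] [ 0.07757863 -0.09839949  0.14      ]
(281, 163) 0.0 [ 0.63649368 -0.09251518  0.        ] [ 0.05736219 -0.10033766  0.        ]
(297, 184) 0.175 [ 0.5286414  -0.13996572  0.175     ] [-0.05663212 -0.13015321  0.175     ]
[[279.54500901 158.31152652]] [[281.39372805 152.04056535]] [[295.01419494 208.81040398]] [[298.09199846 181.26990498]]
```

Call:
play_rows --pt "0 0 0 0.01 0.4 0.02 3" --pt "0 0 0 0.01 0.8 0.02 3" --pt "0 0 0 0.01 1.2 0.02 3" --pt "0 0 0 0.01 1.5 0.02 3" --pt "0 0 0 0.01 1.65 0.02 3" --pt "0 0 0 0.01 1.65 0.02 3"

```text
clock: 22.6
tcp_pos: [0.5485, -0.0362, 0.0632]
tool_rot: [0.705, 0.055, -0.057, -0.705]
wrist_force: [0.2, -0.8, -0.9]
grip_width: 0.0069
```

```bash
python3 - <<'E'
from h import *
d=snap('20')
st()
goto(tl(-.021,-.031,.0590),STAND[1],ahead=0)
crop(d['side'],(215,150,305,240),6,'s20')
E
```

```text
t22.70 tcp [ 0.5492 -0.0362  0.0641] F [0.1 0.4 0. ] M [ 0.04 -0.01 -0.04] w0.0073 q [ 0.2   0.71 -0.28  1.88  0.33  0.59  1.44]
 axes x [ 0.988  0.157 -0.   ] y [-0.    -0.001 -1.   ] z [-0.157  0.988 -0.001]
turn [ 0.03 -0.03 -0.02] shift [-0.036  0.171 -0.003] rows>=0.1 tcp target [ 0.5482 -0.0364  0.059 ]
```

View pics/s20.png

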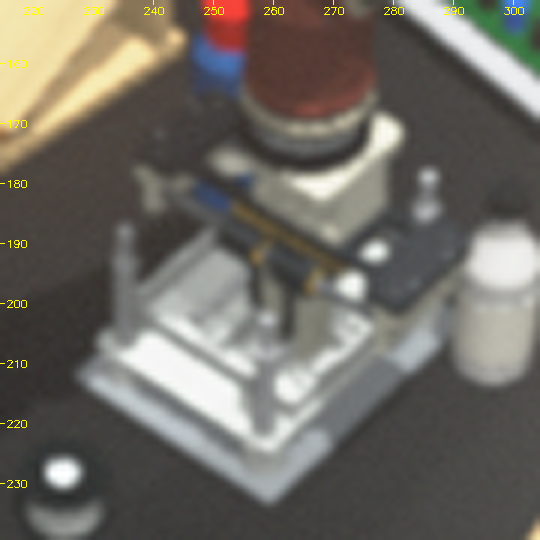

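Call:
play_rows --pt "0 0 0 -0.03 0.08 0 3" --pt "0 0 0 -0.03 0.15 0 3" --pt "0 0 0 -0.03 0.15 0 3"

```text
clock: 23.0
tcp_pos: [0.548, -0.0364, 0.0594]
tool_rot: [0.705, 0.056, -0.056, -0.705]
wrist_force: [-0.6, 0.3, 0.3]
grip_width: 0.0074
```

Call:
play_rows --pt "0 0 0 0 0.03 0 3" --pt "0 0 0 0 0.03 0 3"

```text
clock: 23.2
tcp_pos: [0.5482, -0.0363, 0.0587]
tool_rot: [0.705, 0.056, -0.056, -0.705]
wrist_force: [0.5, 0.4, -0.1]
grip_width: 0.007
```

Call:
play_rows --pt "0 0 0 0 0.02 0 3" --pt "0 0 0 0 0.02 0 9" --pt "0 0 0 0 0.02 0 15" --pt "0 0 0 0 0.02 0 15" --pt "0 0 0 0 -0.3 0 15" --pt "0 0 0 0 -1 0 15" --pt "0 0 0 0 -2.5 0 15" --pt "0 0 0 0 -4 0 15" --pt "0 0 0 0 -5 0 40" --pt "0 0 0 0 -5 0 40"

```text
clock: 24.2
tcp_pos: [0.5511, -0.0358, 0.2141]
tool_rot: [0.706, 0.059, -0.052, -0.704]
wrist_force: [1.3, -0.1, -0.1]
grip_width: 0.0266
```

```bash
python3 - <<'E'
from h import *
st()
goto(PLA['grip']+.08*objz(PLA)+[0,0,.02],PLA['yaw'],PLA['tilt'])
E
```

```text
t24.20 tcp [ 0.5511 -0.0358  0.2141] F [ 1.3 -0.1 -0.1] M [0.02 0.02 0.  ] w0.0266 q [ 0.27  0.51 -0.37  1.75  0.23  0.92  1.53]
 axes x [0.987 0.157 0.01 ] y [ 0.01  -0.001 -1.   ] z [-0.157  0.988 -0.003]
turn [  0.26  -0.39 -29.42] shift [-1.869  0.095 -8.895] rows>=5.5 tcp target [ 0.5378 -0.3081  0.2114]
```

Call:
play_rows --pt "0 -0.1 -5 -0.3 0 -1.5 50" --pt "0 -0.1 -10 -0.6 0 -3 50" --pt "0.1 -0.2 -15 -0.9 0 -4.5 50" --pt "0.2 -0.3 -20 -1.2 0 -6 50" --pt "0.2 -0.4 -25 -1.5 0.1 -7.5 50" --pt "0.2 -0.4 -29.4 -1.87 0.1 -8.9 50" --pt "0.2 -0.4 -29.4 -1.87 0.1 -8.9 50" --pt "0.2 -0.4 -29.4 -1.87 0.1 -8.9 50"

```text
clock: 25.0
tcp_pos: [0.5325, -0.3113, 0.2042]
tool_rot: [-0.667, -0.232, -0.123, 0.698]
wrist_force: [-0.0, 0.4, 1.0]
grip_width: 0.0502
```

```bash
python3 - <<'E'
from h import *
d=snap('21')
st()
goto(PLA['grip'],PLA['yaw'],PLA['tilt'])
crop(d['side'],(215,150,305,240),6,'s21'); crop(d['top'],(225,140,365,225),5.7,'t21')
E
```

```text
t25.10 tcp [ 0.5353 -0.3065  0.2058] F [-0.7  1.6  0.1] M [ 0.06  0.5  -0.01] w0.0497 q [ 1.12  0.58 -0.7   1.89  0.05  0.39  2.27]
 axes x [0.86  0.145 0.49 ] y [ 0.483  0.084 -0.872] z [-0.168  0.986  0.002]
turn [-0.2   0.09 -0.66] shift [-0.142  3.12  -0.08 ] rows>=1.9 tcp target [ 0.5772 -0.3015  0.1221]
```

View pics/s21.png

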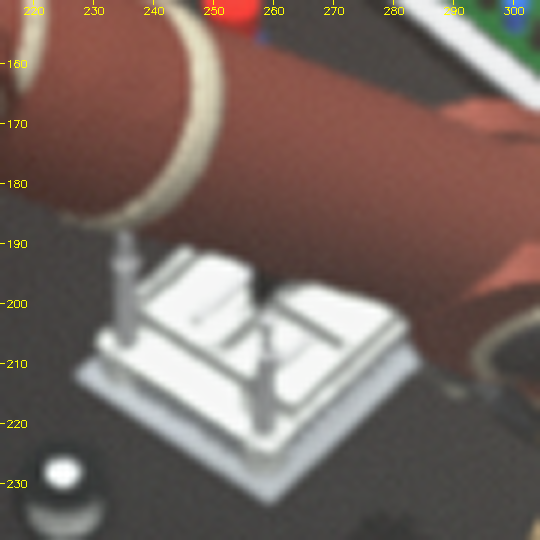

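View pics/t21.png

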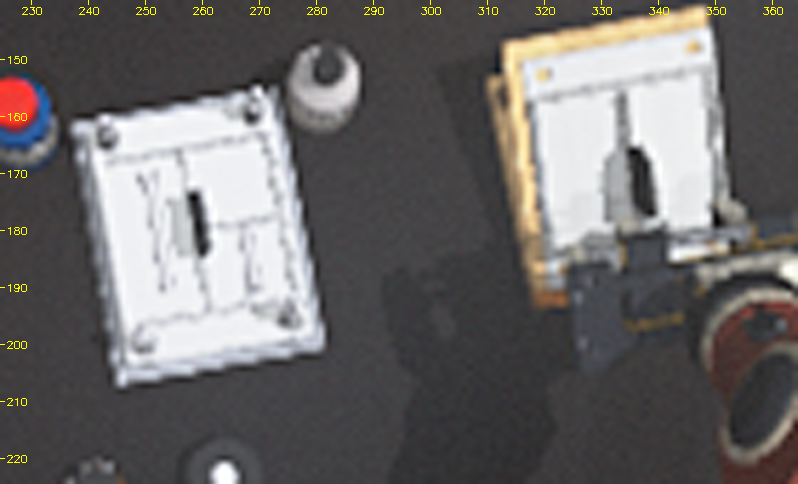

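Call:
play_rows --pt "-0.2 0.1 -0.6 -0.14 0.6 -0.08 50" --pt "-0.2 0.1 -0.6 -0.14 1.3 -0.08 50" --pt "-0.2 0.1 -0.6 -0.14 2.0 -0.08 45" --pt "-0.2 0.1 -0.6 -0.14 2.6 -0.08 40" --pt "-0.2 0.1 -0.6 -0.14 2.6 -0.08 40" --pt "-0.2 0.1 -0.6 -0.14 2.6 -0.08 40"

```text
clock: 25.7
tcp_pos: [0.5702, -0.3036, 0.136]
tool_rot: [-0.666, -0.239, -0.126, 0.695]
wrist_force: [-0.2, -0.3, 0.2]
grip_width: 0.0402
```

```bash
python3 - <<'E'
from h import *
d=snap('22')
st()
goto(PLA['grip'],PLA['yaw'],PLA['tilt'])
crop(d['side'],(270,180,370,290),5,'s22'); crop(d['top'],(305,130,375,210),7,'t22')
E
```

```text
t25.80 tcp [ 0.5698 -0.3051  0.1368] F [ 0.7 -0.4 -0.2] M [-0.06  0.46 -0.04] w0.0399 q [ 1.    0.7  -0.6   1.9   0.09  0.24  2.24]
 axes x [0.854 0.142 0.5  ] y [ 0.494  0.079 -0.866] z [-0.162  0.987 -0.002]
turn [ 0.19 -0.06  0.01] shift [-0.016  0.556  0.077] rows>=0.3 tcp target [ 0.5772 -0.3015  0.1221]
```

View pics/s22.png

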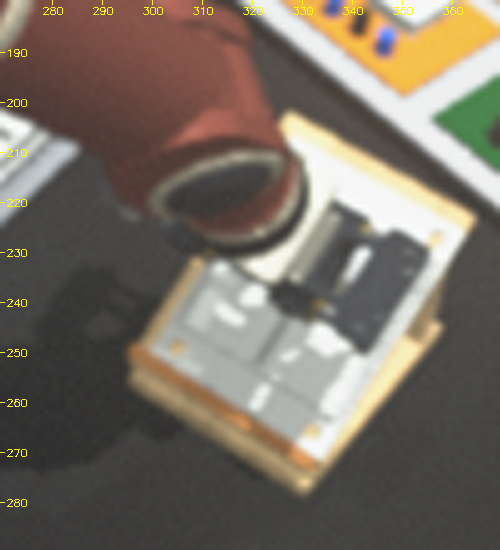

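View pics/t22.png

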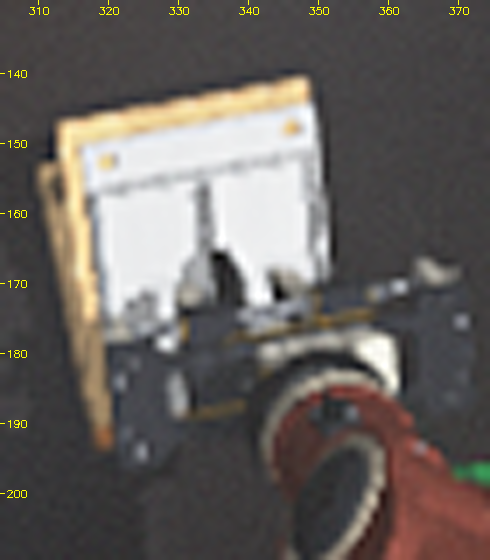

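Call:
play_rows --pt "0.2 0 0 0 0.3 0.07 40" --pt "0.2 0 0 0 0.52 0.07 30" --pt "0.2 0 0 0 0.52 0.07 20" --pt "0.2 0 0 0 0.52 0.07 5" --pt "0.2 0 0 0 0.52 0.07 5" --pt "0.2 0 0 0 0.52 0.07 5" --pt "0.2 0 0 0 0.52 0.07 5" --pt "0.2 0 0 0 0.52 0.07 5" --squeeze 45

```text
clock: 26.6
tcp_pos: [0.5766, -0.3022, 0.1224]
tool_rot: [-0.665, -0.238, -0.126, 0.696]
wrist_force: [0.1, -0.1, 0.3]
grip_width: 0.0099
```

```bash
python3 - <<'E'
from h import *
st()
goto(PLA['grip'],PLA['yaw'],PLA['tilt'])
E
```

```text
t26.60 tcp [ 0.5766 -0.3022  0.1224] F [ 0.1 -0.1  0.3] M [-0.04  0.48  0.06] w0.0099 q [ 0.98  0.73 -0.58  1.89  0.1   0.21  2.24]
 axes x [0.855 0.141 0.499] y [ 0.492  0.083 -0.866] z [-0.163  0.987  0.002]
turn [-0.03 -0.13 -0.04] shift [0.015 0.019 0.018] rows>=0.0 tcp target [ 0.5772 -0.3015  0.1221]
```

Gripped (9.9 mm). Lift square to the board.

Call:
play_rows --pt "0 0 0 0 0 0 5" --pt "0 0 0 0 -0.3 0 5" --pt "0 0 0 0 -0.8 0 5" --pt "0 0 0 0 -1.4 0 5" --pt "0 0 0 0 -2.0 0 5" --pt "0 0 0 0 -2.6 0 5" --pt "0 0 0 0 -3.2 0 5" --pt "0 0 0 0 -3.2 0 5"

```text
clock: 27.4
tcp_pos: [0.5284, -0.3114, 0.2077]
tool_rot: [-0.666, -0.238, -0.127, 0.695]
wrist_force: [-0.0, -0.3, -1.6]
grip_width: 0.0099
```

```bash
python3 - <<'E'
from h import *
st()
goto([.563,-.19,.28],STAND[1],0)
goto([.5630,-.0030,.26],STAND[1],0)
E
```

```text
t27.40 tcp [ 0.5284 -0.3114  0.2077] F [-0.  -0.3 -1.6] M [-0.17  0.64  0.01] w0.0099 q [ 1.15  0.58 -0.72  1.9   0.05  0.38  2.28]
 axes x [0.855 0.14  0.5  ] y [ 0.494  0.079 -0.866] z [-0.161  0.987 -0.001]
turn [3.000e-02 2.000e-01 3.001e+01] shift [ 2.807 -1.282  3.806] rows>=3.5 tcp target [ 0.563 -0.19   0.283]
turn [3.000e-02 2.000e-01 3.001e+01] shift [ 3.348 -0.21   9.959] rows>=6.3 tcp target [ 0.563 -0.003  0.263]
```

Call:
play_rows --pt "0 0 5 0.6 -0.5 0.4 5" --pt "0 0 10 1.2 -0.9 1 5" --pt "0 0 15 1.7 -1.2 1.7 5" --pt "0 0 20 2.2 -1.3 2.4 5" --pt "0 0 25 2.6 -1.3 3.1 5" --pt "0 0.2 30 2.81 -1.28 3.8 5" --pt "0 0.2 30 2.9 -1.1 4.8 5" --pt "0 0.2 30 3.0 -0.9 5.8 5" --pt "0 0.2 30 3.09 -0.75 6.8 5" --pt "0 0.2 30 3.18 -0.55 7.8 5"

```text
clock: 28.4
tcp_pos: [0.5642, -0.0655, 0.2672]
tool_rot: [-0.704, -0.056, 0.058, 0.706]
wrist_force: [-0.1, 0.5, -0.8]
grip_width: 0.0096
```

Call:
play_rows --pt "0 0 0 0 0 0 5" --pt "0 0 0 0 0 0 5"

```text
clock: 28.6
tcp_pos: [0.5643, -0.0665, 0.2674]
tool_rot: [-0.704, -0.057, 0.058, 0.706]
wrist_force: [-0.4, -0.9, -1.4]
grip_width: 0.0097
```

```bash
python3 - <<'E'
from h import *
st()
goto([.564,-.0030,.20],STAND[1],0)
E
```

```text
t28.60 tcp [ 0.5643 -0.0665  0.2674] F [-0.4 -0.9 -1.4] M [-0.04 -0.02 -0.03] w0.0097 q [ 0.37  0.49 -0.45  1.62  0.23  1.09  1.59]
 axes x [ 0.987  0.162 -0.002] y [-0.002  0.002 -1.   ] z [-0.162  0.987  0.003]
turn [-0.15  0.25 -0.09] shift [0.336 2.152 2.084] rows>=1.8 tcp target [ 0.564 -0.003  0.203]
```

Call:
play_rows --pt "-0.1 0.2 0 0.15 0 0.8 5" --pt "-0.1 0.2 0 0.3 0 1.6 5" --pt "-0.1 0.2 0 0.34 0.4 2.08 5" --pt "-0.1 0.2 0 0.34 1.1 2.08 5" --pt "-0.1 0.2 0 0.34 1.8 2.08 5" --pt "-0.1 0.2 0 0.34 2.15 2.08 5" --pt "-0.1 0.2 0 0.34 2.15 2.08 5" --pt "-0.1 0.2 0 0.34 2.15 2.08 5"

```text
clock: 29.4
tcp_pos: [0.5652, -0.0045, 0.2039]
tool_rot: [-0.705, -0.055, 0.055, 0.705]
wrist_force: [-0.1, -0.1, -1.3]
grip_width: 0.0099
```

```bash
python3 - <<'E'
from h import *
d=snap('23')
st()
goto([.564,-.0030,.20],STAND[1],0)
crop(d['side'],(225,160,297,210),11,'s23')
crop(d['top'],(230,145,290,210),9,'t23')
E
```

```text
t29.50 tcp [ 0.5655 -0.004   0.2046] F [ 0.4 -0.4 -2.9] M [ 0.02  0.01 -0.04] w0.0096 q [ 0.25  0.55 -0.43  1.71  0.28  0.93  1.43]
 axes x [0.988 0.156 0.002] y [ 0.002  0.001 -1.   ] z [-0.156  0.988  0.001]
turn [-0.04 -0.12  0.1 ] shift [-0.044  0.054  0.042] rows>=0.0 tcp target [ 0.564 -0.003  0.203]
```

View pics/s23.png

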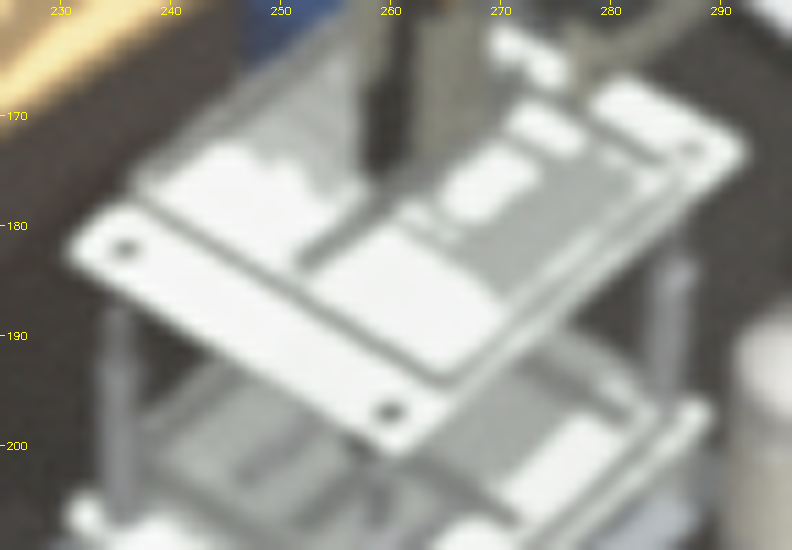

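View pics/t23.png

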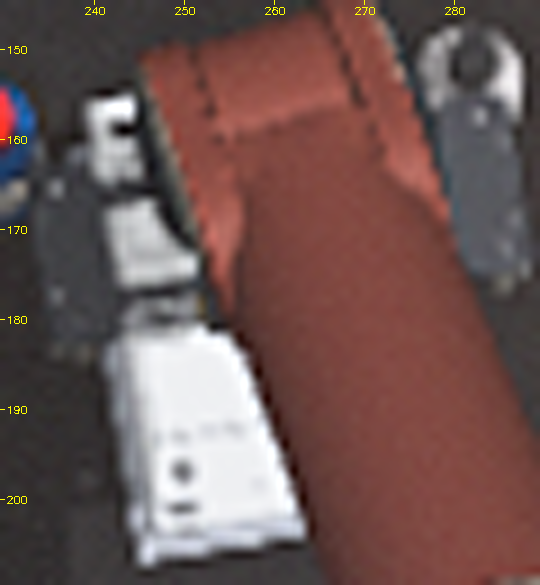

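```bash
python3 - <<'E'
from h import *
d=load('23')
ob=[('side',(235.9,182.2),(-.073,.052,.003)),('side',(259.9,197),(-.073,-.052,.003)),('side',(287.2,173.2),(.073,-.052,.003)),('top',(249.8,196.8),(-.073,.052,.003)),('top',(243.2,158.3),(.073,.052,.003)),
('side',(230.7,182.5),(-.085,.065,.003)),('side',(260.7,200.7),(-.085,-.065,.003)),('side',(292.2,173),(.085,-.065,.003))]
fitheld(d,ob)
# same method for the divided, with hindsight
# direct: where do tips project (top) & tray plane
for n in('side','top'):
    for P in((-.073,.052,.128),(-.073,-.052,.128),(.073,-.052,.128),(.073,.052,.128)):
        print(n,proj(d[n],RZ.apply(P)+STAND[0]).round(1))
E
```

```text
off mm [-0.3  0.7 -2.1] pitch deg -0.27 res [[0.2, 0.0], [0.2, -0.1], [0.0, -0.1], [-0.3, 0.2], [-0.3, 0.7], [0.1, -0.1], [0.2, 0.2], [0.2, -0.0]]
tray origin [ 0.5654 -0.0033  0.1495] in stand frame mm [  1.8  -2.1 149.5] rpy rel [ 0.04 -0.37 -0.12]
side [[235.4 187.3]]
side [[259.2 201.9]]
side [[285.9 178.3]]
side [[262.5 164.9]]
top [[249.1 198.2]]
top [[276.2 193.4]]
top [[269.4 156. ]]
top [[242.6 160.7]]
```

Call:
play_rows --pt "0 0 0 0 0.2 0.05 5" --pt "0 0 0 0 0.4 0.05 5" --pt "0 0 0 0 0.58 0.05 5" --pt "0 0 0 0 0.58 0.05 5" --pt "0 0 0 0 0.58 0.05 5"

```text
clock: 30.0
tcp_pos: [0.5643, -0.0022, 0.1858]
tool_rot: [-0.705, -0.055, 0.056, 0.705]
wrist_force: [-0.1, 0.2, -1.6]
grip_width: 0.0096
```

```bash
python3 - <<'E'
from h import *
d=snap('24')
st()
crop(d['side'],(225,160,297,210),11,'s24')
crop(d['top'],(232,148,262,208),9.5,'t24')
E
```

```text
t30.10 tcp [ 0.5645 -0.0022  0.1862] F [-0.5  0.3 -2.4] M [ 0.01 -0.01 -0.  ] w0.0098 q [ 0.24  0.57 -0.42  1.74  0.29  0.89  1.42]
 axes x [ 0.988  0.157 -0.   ] y [-0.001  0.001 -1.   ] z [-0.157  0.988  0.001]
```

View pics/s24.png

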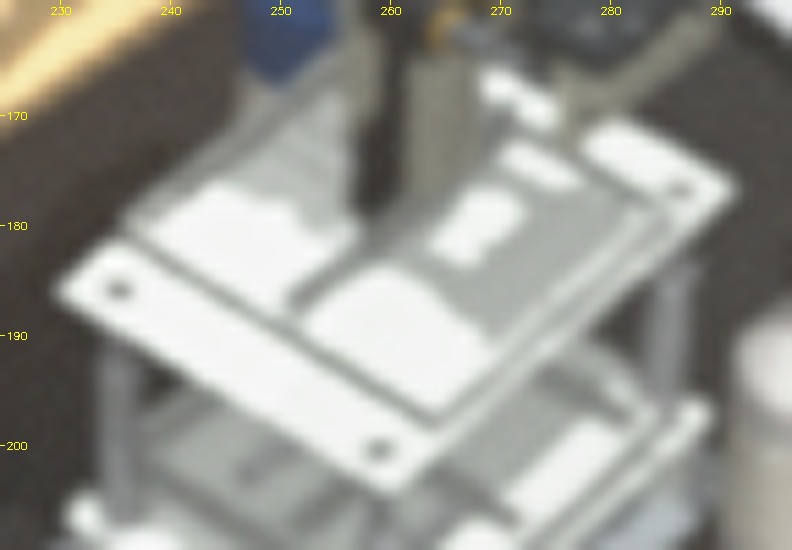

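View pics/t24.png

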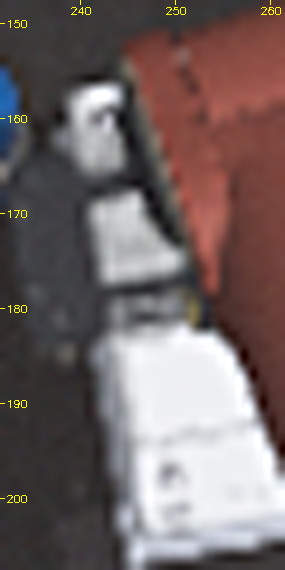

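```bash
python3 - <<'E'
from h import *
d=load('24')
a=load('4'); b=load('0')
ims=[]
for x in(b,a,d):
    for box in((240,188,260,208),(233,150,253,170)):
        x0,y0,x1,y1=box
        im=cv2.resize(x['top']['color'][y0:y1,x0:x1],None,fx=12,fy=12,interpolation=cv2.INTER_CUBIC)
        for k in range(0,20,5):
            cv2.putText(im,str(x0+k),(k*12+2,10),0,.35,(0,200,255),1); cv2.putText(im,str(y0+k),(0,k*12+10),0,.35,(0,200,255),1)
            cv2.line(im,(k*12+6,0),(k*12+6,240),(0,200,255),1) if k in(5,10,15) else None
            cv2.line(im,(0,k*12+6),(240,k*12+6),(0,200,255),1) if k in(5,10,15) else None
        ims.append(im)
cv2.imwrite('pics/cmp24.png',np.vstack([np.hstack(ims[0::2]),np.hstack(ims[1::2])]))
E
```

```text
(no output)
```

View pics/cmp24.png

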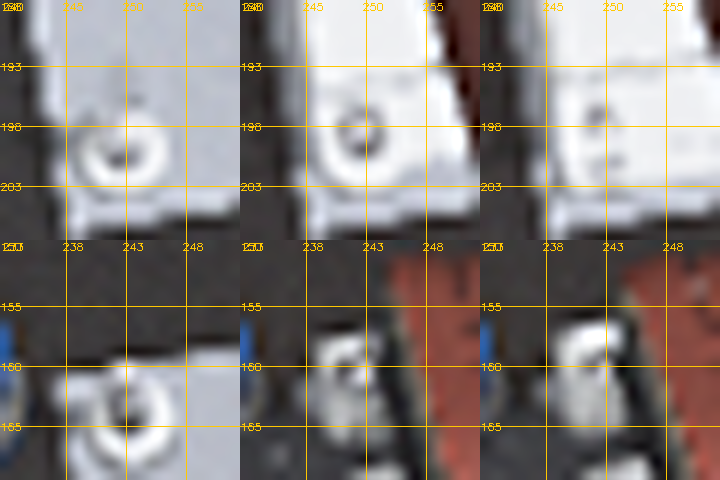

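Call:
play_rows --pt "0 0 0 -0.03 0.05 0 5" --pt "0 0 0 -0.03 0.1 0 5" --pt "0 0 0 -0.03 0.15 0 5" --pt "0 0 0 -0.03 0.2 0 5" --pt "0 0 0 -0.03 0.2 0 5"

```text
clock: 30.6
tcp_pos: [0.5633, -0.0023, 0.1798]
tool_rot: [-0.705, -0.055, 0.056, 0.705]
wrist_force: [0.4, 0.8, -1.7]
grip_width: 0.0101
```

```bash
python3 - <<'E'
from h import *
d=snap('25')
st()
crop(d['side'],(225,160,297,210),11,'s25')
crop(d['top'],(240,188,260,208),25,'t25')
E
```

```text
t30.70 tcp [ 0.5635 -0.0024  0.18  ] F [ 0.5  0.5 -1.9] M [ 0.    0.01 -0.04] w0.0098 q [ 0.24  0.58 -0.42  1.75  0.29  0.88  1.41]
 axes x [ 0.988  0.157 -0.001] y [-0.001  0.001 -1.   ] z [-0.157  0.988  0.001]
```

View pics/s25.png

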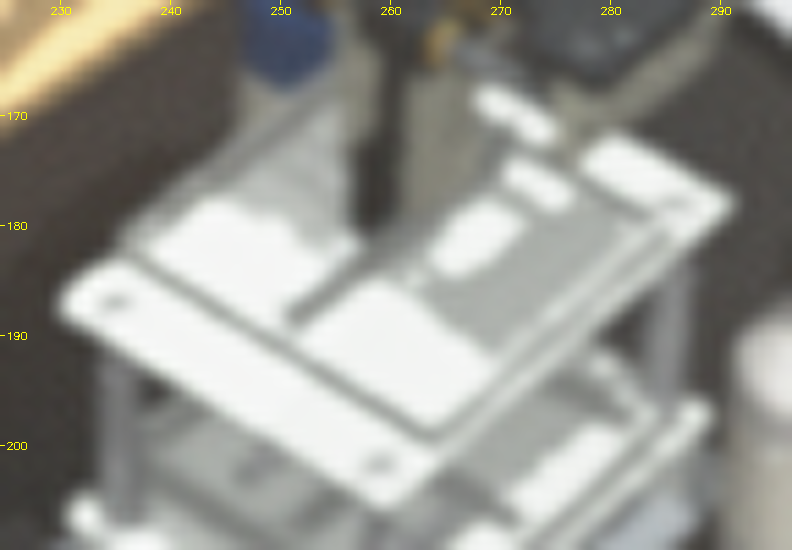

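View pics/t25.png

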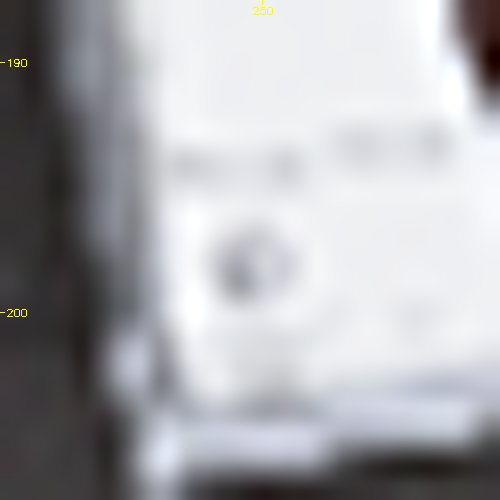

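Call:
play_rows --pt "0 0 0 0 0.05 -0.025 5" --pt "0 0 0 0 0.1 -0.025 5" --pt "0 0 0 0 0.15 -0.025 5" --pt "0 0 0 0 0.2 -0.025 5" --pt "0 0 0 0 0.2 -0.025 5"

```text
clock: 31.2
tcp_pos: [0.5634, -0.0031, 0.1738]
tool_rot: [-0.705, -0.055, 0.056, 0.705]
wrist_force: [-0.2, 0.1, -3.0]
grip_width: 0.0094
```

```bash
python3 - <<'E'
from h import *
d=snap('26')
st()
crop(d['side'],(225,160,297,210),11,'s26')
crop(d['top'],(240,188,260,208),25,'t26')
E
```

```text
t31.30 tcp [ 0.5636 -0.0031  0.174 ] F [ 0.4 -0.7 -1.3] M [ 0.03 -0.03 -0.01] w0.0096 q [ 0.23  0.59 -0.42  1.75  0.3   0.87  1.41]
 axes x [ 0.988  0.157 -0.001] y [-0.001  0.001 -1.   ] z [-0.157  0.988  0.001]
```

View pics/s26.png

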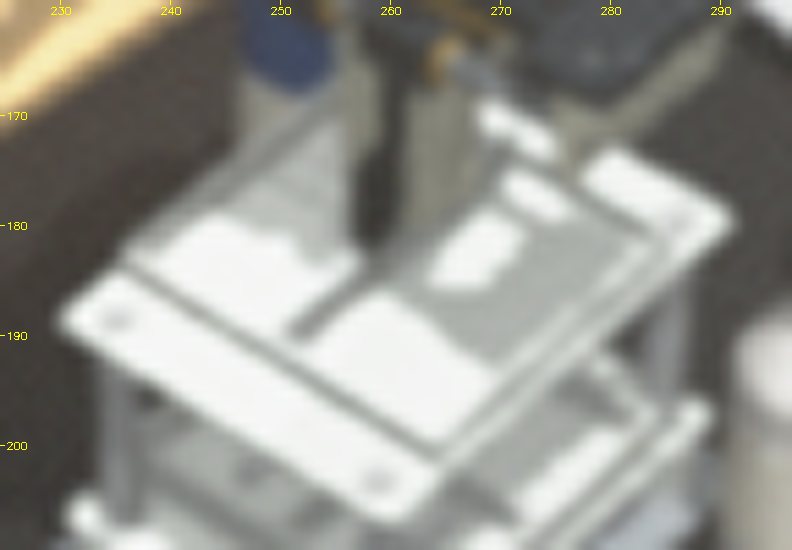

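View pics/t26.png

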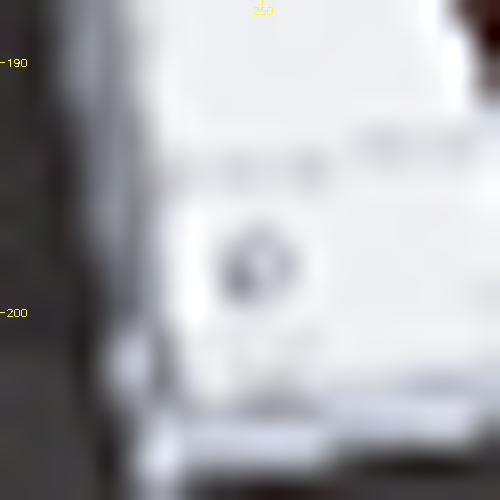

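Call:
play_rows --pt "0 0 0 0 0.08 0 5" --pt "0 0 0 0 0.16 0 5" --pt "0 0 0 0 0.24 0 5" --pt "0 0 0 0 0.24 0 5"

```text
clock: 31.7
tcp_pos: [0.5633, -0.0031, 0.1664]
tool_rot: [-0.705, -0.055, 0.056, 0.705]
wrist_force: [-0.2, -0.3, -2.0]
grip_width: 0.0101
```

```bash
python3 - <<'E'
from h import *
d=snap('27')
st()
crop(d['side'],(225,160,297,210),11,'s27')
crop(d['top'],(240,188,260,208),25,'t27')
E
```

```text
t31.80 tcp [ 0.5635 -0.0031  0.1668] F [ 0.6  0.3 -1.5] M [-0.01  0.01  0.06] w0.0098 q [ 0.23  0.6  -0.41  1.76  0.3   0.85  1.41]
 axes x [ 0.988  0.157 -0.001] y [-0.001  0.001 -1.   ] z [-0.157  0.988  0.001]
```

View pics/s27.png

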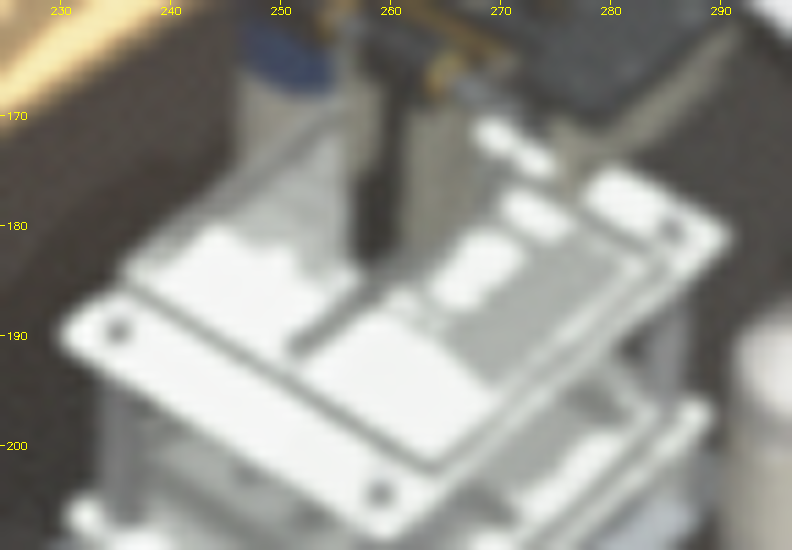

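Call:
play_rows --pt "0 0 0 0 0.08 0 5" --pt "0 0 0 0 0.16 0 5" --pt "0 0 0 0 0.22 0 5" --pt "0 0 0 0 0.22 0 5"

```text
clock: 32.2
tcp_pos: [0.5633, -0.0031, 0.1599]
tool_rot: [-0.705, -0.055, 0.056, 0.705]
wrist_force: [-0.4, -0.4, -1.1]
grip_width: 0.0102
```

Call:
play_rows --pt "0 0 0 0 0.04 0 5" --pt "0 0 0 0 0.08 0 5" --pt "0 0 0 0 0.08 0 5"

```text
clock: 32.5
tcp_pos: [0.5634, -0.0031, 0.1577]
tool_rot: [-0.705, -0.055, 0.056, 0.705]
wrist_force: [-0.5, 0.5, -1.8]
grip_width: 0.0099
```

```bash
python3 - <<'E'
from h import *
d=snap('28')
st()
crop(d['side'],(225,160,297,210),11,'s28')
crop(d['top'],(240,188,260,208),25,'t28')
E
```

```text
t32.60 tcp [ 0.5636 -0.0031  0.1579] F [-0.4  0.7 -2. ] M [ 0.05 -0.06  0.03] w0.0101 q [ 0.23  0.61 -0.41  1.77  0.31  0.83  1.4 ]
 axes x [ 0.988  0.157 -0.001] y [-0.001  0.001 -1.   ] z [-0.157  0.988  0.001]
```

View pics/s28.png

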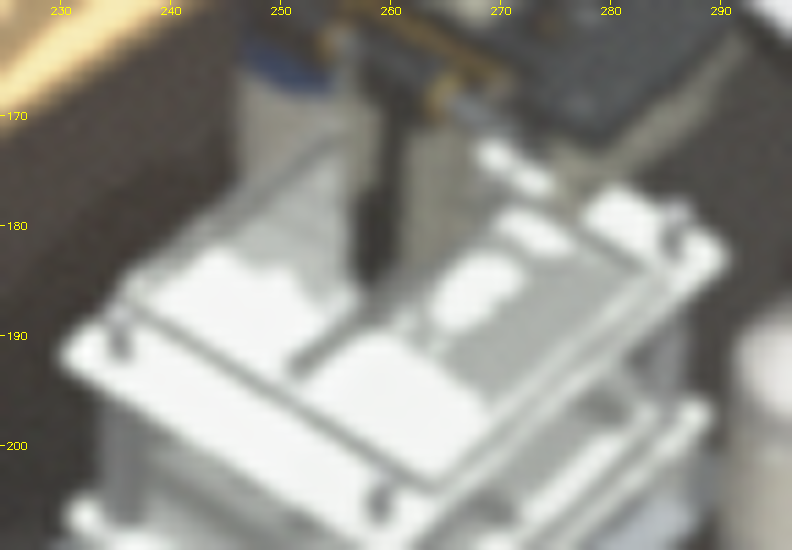

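Tips are coming up through the holes. Continue in small steps to contact.

Call:
play_rows --pt "0 0 0 0 0.04 0 5" --pt "0 0 0 0 0.08 0 5" --pt "0 0 0 0 0.08 0 5"

```text
clock: 32.9
tcp_pos: [0.5634, -0.0031, 0.1553]
tool_rot: [-0.705, -0.055, 0.056, 0.705]
wrist_force: [-0.4, 0.1, -2.1]
grip_width: 0.0095
```

Call:
play_rows --pt "0 0 0 0 0.04 0 5" --pt "0 0 0 0 0.07 0 5" --pt "0 0 0 0 0.07 0 5"

```text
clock: 33.2
tcp_pos: [0.5635, -0.0031, 0.1533]
tool_rot: [-0.705, -0.055, 0.056, 0.705]
wrist_force: [0.6, 0.7, -1.4]
grip_width: 0.0099
```

Call:
play_rows --pt "0 0 0 0 0.03 0 5" --pt "0 0 0 0 0.05 0 5" --pt "0 0 0 0 0.05 0 5"

```text
clock: 33.5
tcp_pos: [0.5636, -0.003, 0.1532]
tool_rot: [-0.705, -0.055, 0.056, 0.705]
wrist_force: [-2.3, -2.0, 6.0]
grip_width: 0.01
```

Call:
play_rows --pt "0 0 0 0 0.02 0 5" --pt "0 0 0 0 0.02 0 5"

```text
clock: 33.7
tcp_pos: [0.5636, -0.003, 0.1532]
tool_rot: [-0.705, -0.056, 0.056, 0.705]
wrist_force: [-4.6, -0.9, 9.3]
grip_width: 0.0095
```

```bash
python3 - <<'E'
from h import *
d=snap('29')
st()
crop(d['side'],(225,160,297,230),8.5,'s29')
E
```

```text
t33.80 tcp [ 0.5636 -0.003   0.1532] F [-3.8 -0.3  9.8] M [-0.08  0.76 -0.03] w0.0098 q [ 0.23  0.61 -0.41  1.77  0.32  0.82  1.4 ]
 axes x [ 0.988  0.157 -0.   ] y [-0.  0. -1.] z [-0.157  0.988  0.   ]
```

View pics/s29.png

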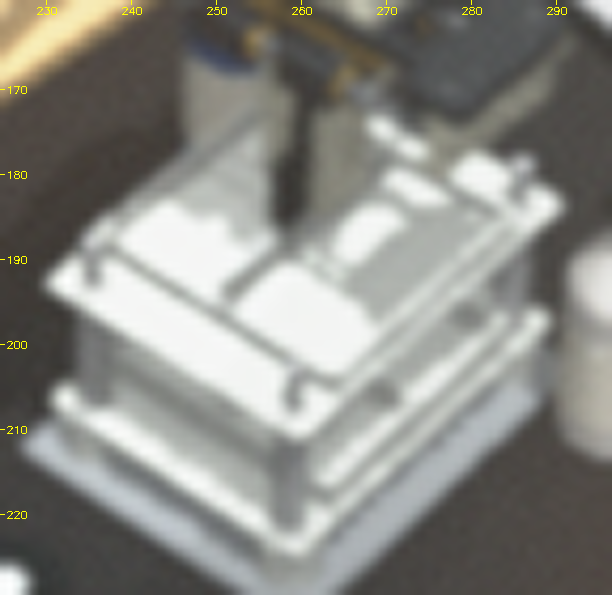

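Call:
play_rows --pt "0 0 0 0 -0.05 0 5" --pt "0 0 0 0 -0.05 0 5" --pt "0 0 0 0 -0.05 0 12" --pt "0 0 0 0 -0.05 0 20" --pt "0 0 0 0 -0.05 0 40" --pt "0 0 0 0 -0.05 0 40" --pt "0 0 0 0 -0.05 0 40" --squeeze 20

```text
clock: 34.5
tcp_pos: [0.5636, -0.0031, 0.1526]
tool_rot: [-0.705, -0.055, 0.056, 0.705]
wrist_force: [0.4, -0.1, 0.2]
grip_width: 0.0379
```

Call:
play_rows --pt "0 0 0 0 -0.3 0 40" --pt "0 0 0 0 -1 0 40" --pt "0 0 0 0 -2.3 0 40" --pt "0 0 0 0 -3.6 0 40" --pt "0 0 0 -1.5 -4.3 0 40" --pt "0 0 0 -3 -4.3 0 40" --pt "0 0 0 -4 -4.3 0 40" --pt "0 0 0 -4 -4.3 0 40"

```text
clock: 35.3
tcp_pos: [0.4413, -0.0228, 0.2827]
tool_rot: [0.706, 0.054, -0.056, -0.704]
wrist_force: [0.6, -0.6, -0.2]
grip_width: 0.0401
```

Call:
play_rows --pt "0 0 0 0 0 -1.6 40" --pt "0 0 0 0 0 -3.2 40" --pt "0 0 0 0 0 -4.8 40" --pt "0 0 0 0 0 -6.4 40" --pt "0 0 0 0 0 -7 40" --pt "0 0 0 0 0 -7 40"

```text
clock: 35.9
tcp_pos: [0.4785, -0.2328, 0.2813]
tool_rot: [-0.705, -0.053, 0.054, 0.705]
wrist_force: [-0.5, 0.7, -0.2]
grip_width: 0.0401
```

```bash
python3 - <<'E'
from h import *
d=snap('30')
st()
crop(d['side'],(215,140,305,240),6,'s30'); crop(d['top'],(220,135,300,215),7,'t30')
cv2.imwrite('pics/side30.png',d['side']['color'])
E
```

```text
t36.00 tcp [ 0.4787 -0.2276  0.2817] F [0.2 1.1 0.2] M [ 0.07  0.03 -0.07] w0.0402 q [ 0.69  0.41 -0.41  1.7   0.18  1.07  1.95]
 axes x [ 0.987  0.158 -0.   ] y [-0.001  0.003 -1.   ] z [-0.158  0.987  0.003]
```

View pics/s30.png

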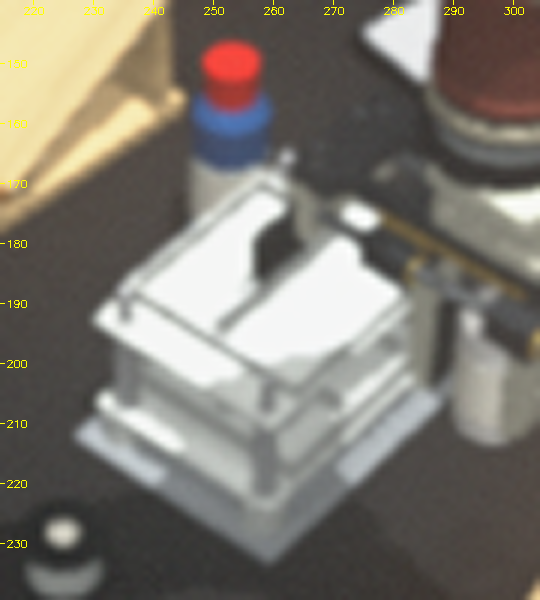

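View pics/t30.png

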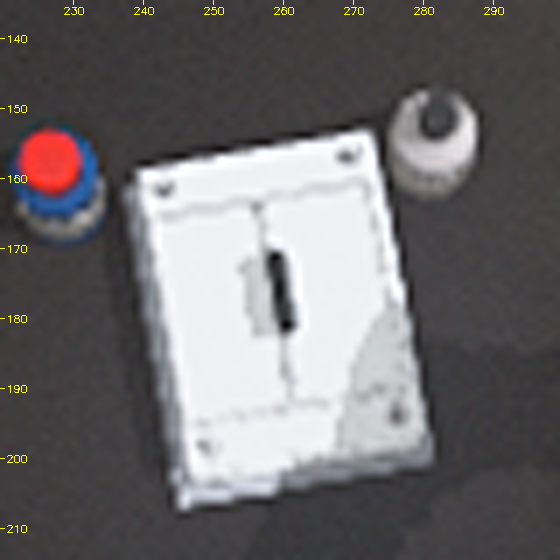

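Call:
play_rows --pt "0 0 0 0 -0.5 -1.5 40" --pt "0 0 0 0 -1 -3 40" --pt "0 0 0 0 -1.5 -4 40" --pt "0 0 0 0 -1.5 -4 40" --pt "0 0 0 0 -1.5 -4 40"

```text
clock: 36.5
tcp_pos: [0.4979, -0.3452, 0.3267]
tool_rot: [-0.704, -0.057, 0.057, 0.706]
wrist_force: [1.2, 0.4, -0.1]
grip_width: 0.0398
```

```bash
python3 - <<'E'
from h import *
d=snap('31')
st()
O=STAND[0]+RZ.apply([.0,-.0,0])
dr=[]
c=d['side']
for zz,col in((.104,(0,255,0)),(.034,(0,0,255))):
    q=np.array([(.085,.065,0),(.085,-.065,0),(-.085,-.065,0),(-.085,.065,0),(.085,.065,0)])
    dr.append((proj(c,RZ.apply(q)+O+[0,0,zz]),col))
crop(c,(215,140,305,240),6,'s31',dr)
crop(c,(225,160,305,230),8.5,'s31b')
E
```

```text
t36.60 tcp [ 0.4977 -0.3443  0.3264] F [-0.4  0.9  0.5] M [ 0.05  0.07 -0.02] w0.0395 q [ 0.8   0.5  -0.39  1.41  0.19  1.26  2.13]
 axes x [ 0.987  0.162 -0.001] y [-0.001  0.003 -1.   ] z [-0.162  0.987  0.003]
```

View pics/s31.png

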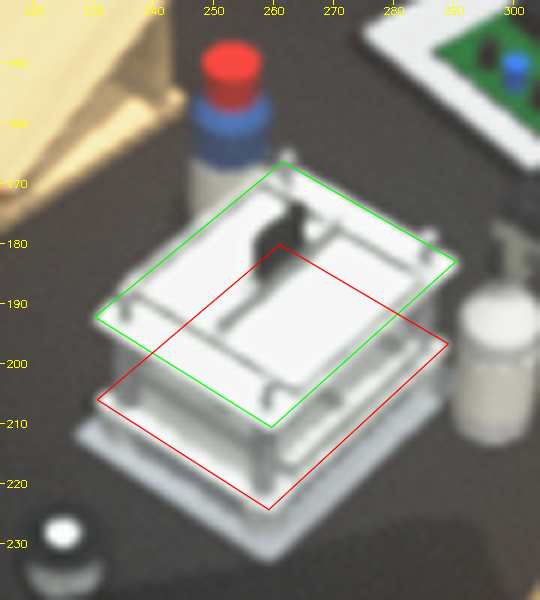

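View pics/s31b.png

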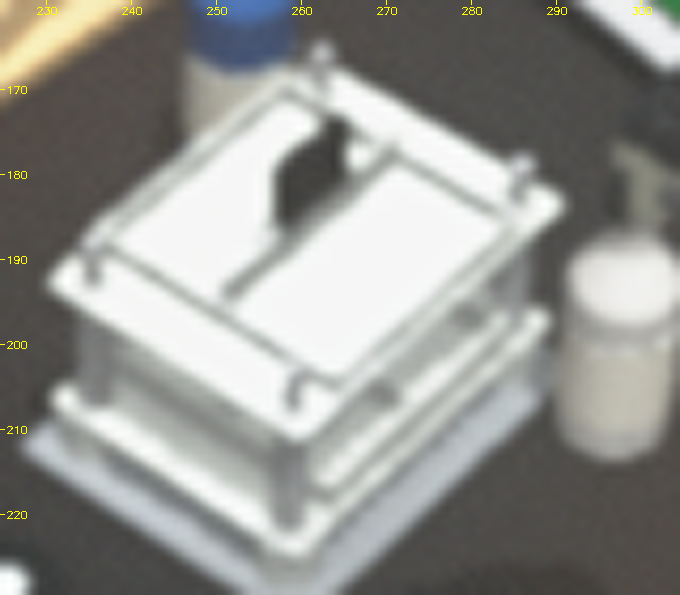

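```bash
python3 -c "
from cell import ctrl
print(ctrl.close_job())"
```

```text
the job is handed in; nothing more can be done
None
```

The tower is back together in the order you asked, and I handed the job in at about 36.6 s of the 72 s.

**What I did**
- **Divided tray:** I lifted it off its sloped rest, levelled it and lowered it over the four posts onto the low collars. It brushed a post lightly on the way down (about 2 N), which a 2 mm shift cleared. I pressed it down with at most about 17 N.
- **Bolts:** The long bolt went into the full-length trough. The short bolt went into the pocket towards the robot (`tray_divided_pocket_b`).
- **Plain tray:** I lowered it in small steps onto the upper shoulders. It touched down within 1 mm of the expected height, with about 10 N of force.

**Last checks**
- **Posts:** All four tips show through the plain tray's holes in both cameras.
- **Level:** In the side view both trays' outlines match the expected level outlines at 30 and 100 mm, to about a pixel (3–4 mm).
- **Bolts:** The top view showed both lying between their walls before the plain tray covered them.
- **Other items:** The spray can, cleaner, solder reel and flux jar looked undisturbed. I did not re-check the screwdriver, multimeter or circuit board at the end, but the arm was never low near them.
- **Robot:** It was clear and touching nothing at hand-in.

**What disagreed:** With the divided tray in the gripper, the camera put its height about 4 mm lower and its x about 2 mm off from what contact showed. For seating I went by the contact forces. The plain tray also showed a small sideways force and moment while pressed down; these went away when I released it.

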